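# Draw the screen basket out of a Y-strainer with a hook puller

### The job

The cover is off the Y-strainer and its screen basket sits deep in the leaning branch. Take the hook puller from the rack, catch the basket's wire bail with it, draw the basket out of the branch and, still hanging on the hook, carry it to the parts pan; set it down gently so that it stands upright on the pan's floor, unhook it, and hang the hook puller back upright in its slot of the rack. Leave the straight pick and the cover where they are.

Things in the scene. Friction and masses are not known exactly. Their poses are not given: they have to be found in the camera images.
- strainer: Y-strainer, grey painted casting, fixed: level pipe run (68 mm diameter, axis 56 mm up; 104 mm flanges ending 128 mm before and 95 mm behind the origin) on two low wooden chocks, with a branch rising from it. Origin on the worktop below the point where the two axes meet; x along the run to the rear, z up. The branch leans toward -x.
- branch: mouth of the strainer's branch: round bore 56 mm in diameter, 158 mm deep, closed at the foot, leaning 38 degrees from vertical; mouth flange 104 mm in diameter, 14.5 mm thick. Origin at the centre of the mouth, 163 mm up, 84 mm before the strainer's origin; z out of the bore along its axis, y level, x square to the axis, rearward and up: -x is the bore's lower side.
- basket: screen basket, loose, about 0.14 kg: ribbed steel cylinder, rims 53 mm in diameter, 52 mm high, a rigid bail of 4 mm wire arched over it to 88 mm. Origin: centre of its underside; z up its axis. The arch lies in the y-z plane, feet 43 mm apart. At the start it stands on the bore's foot against the lower side, leaning with the bore, bail toward the mouth, y level.
- basket_bail (a point): centre of the bail's wire at the crown of the arch, on the basket's axis 86 mm above its underside; 32 mm clear between the wire and the basket's flat top. At the start 72 mm down the bore. Axes as the basket's.
- hook: hook puller, loose, about 0.16 kg, 180 mm long: square black handle 22 x 22 x 66 mm, below it a round steel collar 26 mm in diameter, 8 mm thick, and a straight 5 mm shaft ending in a J. Origin on the shaft's axis at the collar's underside; z up the handle, x from the shaft to the J's upturned point. At the start it hangs upright in one of the rack's slots, x along the rack's x.
- hook_grip (a point): point on the axis of the hook puller's handle where to grip it, 42 mm above the collar's underside; the handle reaches from 34 mm below to 32 mm above this point, its sides square to x and y. Axes as the hook's.
- hook_bend (a point): lowest point inside the J, where a wire comes to lie: 6 mm from the shaft's axis along the hook's x, 142.5 mm below hook_grip. The J is 7 mm wide inside; the steel below this point is 5 mm thick; the upturned point ends 11 mm above this point and reaches out to 14.5 mm from the shaft's axis; all is 5 mm thick along y. Axes as the hook's.
- rack: dark steel tool rack, fixed: a level shelf 200 mm wide, its top 122 mm up, with two slots at y = +50 and -50 mm, 12 mm wide, open above and to the front, from the front edge (x = -36 mm) to x = +14 mm. A tool hangs with its collar on the shelf and its shaft in the slot, at x = 0 at the start. Origin on the worktop below the point midway between the hung tools; x to the back plate, z up.
- pick_grip (a point): straight pick in the rack's other slot, loose: the same handle and collar as the hook puller's but with a straight pointed shaft. Point on its handle's axis 42 mm above the collar's underside. Not needed; leave it.
- pan: shallow steel parts pan, fixed, 150 mm (x) by 210 mm (y), 28 mm high, walls 3 mm, floor 3 mm thick. Origin at the centre of its underside. Two bolts (22 mm high, they do not move) lie across its end toward -y; from y = -40 mm to the wall at +y the floor is clear.
- cover: the strainer's round grey cover, 104 mm in diameter, 14 mm high, lying on the worktop in front of the strainer. Leave it.
- spanner: flat combination spanner, 185 mm long, 8 mm high, lying near the worktop's front edge; it does not move. Not needed.

How it is judged:
By the outcome, as a careful person would: the job done as asked, in the order asked, and still so for the second after the job is handed in, with the robot touching nothing.
It also fails if it takes over 69 s, if anything falls off the work surface, if the arm or the gripper's body presses on something with over 40 N, if the wrist force passes 120 N, or if a joint passes its speed limit or range.

### The arm

A 7-joint arm with a two-finger parallel gripper is mounted at the origin on a cart in front of the work surface, level with it; the furniture and walls round the work are solid. World frame = base frame: x ahead of the robot, y to its left, z up, the work surface at z = 0. Lengths are in m, angles in rad, forces in N, time in s.
With the tool pointing down it reaches from about 0.4 to 0.925 m from the base axis. Payload 4.1 kg.
Tool frame: the origin (TCP) lies on the centre line of the jaws, within the pads' length; the fingertips stand 17 mm ahead of it and the grasp point (between the pads) lies 2 mm behind it; z points along the fingers, y is the direction in which the jaws open and shut (so a half turn about z gives the same grasp; the last joint's range is limited). The gripper opens to 85 mm and grips with 20 to 120 N. Pads are 22 mm wide; open, the fingers measure 114 mm over their backs; the gripper's body (76 mm by 85 mm) begins 54 mm behind the grasp point. The pads swing forward as they close: fully open they stand 13 mm farther back than shut.
Start: joints at [1.184, 0.398, 0.045, 1.537, -0.019, 1.207, -0.051], TCP at [0.185, -0.623, 0.248] pointing down, gripper open.
Joint ranges: [-2.82, 2.82], [-0.49, 2.23], [-1.37, 1.46], [0, 2.46], [-1.36, 4.5], [0.23, 2], [-2.94, 2.94]. Speed limits (rad/s): [2.57, 2.57, 3.14, 3.14, 3.14, 3.14, 3.14].

### API

Orientations are given as a rotation vector (axis times angle).
In Python, from plant import read_state, camera, hand_in, search_frame, masks_of gives the robot as it stands.
- The arm moves only by the shell command python3 -m crank 'ROWS' [FORCE]. ROWS is JSON, a list of rows, each an object of numbers: "wx", "wy", "wz": the turn, a rotation vector about the tool's x, y, z normalised to -1 to 1, where 1 is 0.12 rad; "x", "y", "z": the shift along the tool's x, y, z normalised to -1 to 1, where 1 is 25 mm; "jaw": the opening, from 0 (shut) to 1 (fully open). A call has 1 to 8 rows; each row shifts and turns the commanded pose from where the row before left it, along the tool's axes as they then stand; what a row does not reach is not made up. A row lasts 1/8 s, in which the tool goes at most 62.5 mm and 10.7 degrees, less where a joint would pass 70% of its speed; a pose out of reach is approached as far as the arm can. A call with a number of a shift or a turn outside -1 to 1 is refused whole. A call with a gripper value outside its range is refused whole. The fingers move at their own pace and stop on an object; FORCE is the grip in N (left out, the last holds). Time passes only in rows, so rows that do not move let the fingers close. It gives the time, the measured TCP pose, the force and the opening at its end, in the units of the state.
- read_state(): the state, without advancing time (a new reading comes with each control period).
- camera(name): name is "side" or "top" or "wrist"; returns a dict with "color" (480x640x3 uint8, blue, green, red), "z_map" (480x640 float32, m along the optical axis (not along the pixel's ray), 0 where there is no reading), "fx", "fy", "cx", "cy" (pixels), "dist" ([k1, k2, p1, p2, k3] as OpenCV has them; the pictures are not rectified), "rvec" (rotation vector, rad) and "tvec" (3), from world to camera coordinates, as OpenCV has them; the wrist camera has in their place "hand_eye" (4x4, takes a point from camera to tool coordinates, whose origin is the TCP and whose axes are the flange's). Camera axes: x right, y down, z forward; pixel columns grow to the right and rows downward; lengths in m; the calibration is good to about 2 mm. A picture is of the moment at which its call begins: read the wrist's pose just before it.
- hand_in(): hands the job in, once; it reports no verdict.
Trained networks look in the newest picture that a camera, given by its name, has taken for a name from the list of things; names that differ only in an ending like _2 or _b are one class to them, and where a whole thing is asked for, a point or a joint stands for the part that bears it (a point fixed in the world has none). Each returns a list of dicts, best first, with "p" (0 to 1); they miss things now and then, are a little off and sometimes report something else, mostly with a low value. They report only what shows in the picture. A call takes as long as a camera call.
- search_frame(thing, camera): "location" ([x, y, z] in m, in world coordinates, good to about 4 mm: the middle of the surface that is visible of it).
- masks_of(thing, camera): "pixels" (480x640 bool, what is visible of it).
The state is a dict: "time": time; "q": joint angles; "qvel": joint speeds; "joint_efforts": joint torques, N m; "tcp_pos": TCP position; "tcp_rot": TCP orientation; "force": force on the tool from outside, world axes, zero at the start; "torque": the same for the moment, N m; "gripper_width": finger opening in m.
Only numpy, scipy, OpenCV 4.12 (cv2) and the standard library are available. Lean on these libraries where they do the work, as an engineer would, in place of code of your own. Each camera call takes 0.05 s, during which the arm holds its last target.

## Working session

There is one attempt and no reset: what is moved stays moved. The work goes in short steps, Python scripts to look and compute and a shell command to move; the robot and the scene stay as the last step left them, time stands still between calls to the robot, and variables do not carry over. Pictures are saved under pics/ and viewed, and the job is handed in when it is done.

```bash
ls; mkdir -p pics; python3 - <<'E'
from plant import *
import cv2
s=read_state();print(s)
for n in ["side","top","wrist"]:
    c=camera(n);cv2.imwrite(f"pics/{n}0.png",c["color"])
    print(n,c["fx"],c.get("rvec"),c.get("tvec"),c.get("hand_eye"),c["dist"])
    for t in ["strainer","branch","basket","hook","hook_grip","rack","pick_grip","pan","cover","basket_bail"]:
        try:
            print(t,[(r["p"],r["location"]) for r in search_frame(t,n)][:2])
        except Exception as e: print(t,e)
E
```

```text
pics
{'time': 0.0, 'q': array([ 1.1840245 ,  0.39916164,  0.04502889,  1.53792226, -0.01869802,
        1.20691236, -0.05070728]), 'qvel': array([ 0.00113606,  0.00013881, -0.00102639,  0.00109261,  0.00213902,
       -0.00104654,  0.00065478]), 'joint_efforts': array([-1.73789687e-06, -4.75119174e+01,  1.36508960e+00, -2.54221952e+01,
        1.17747622e-02,  9.50697198e-03, -2.09855045e-05]), 'tcp_pos': array([ 0.18432635, -0.62266358,  0.24726417]), 'tcp_rot': array([-3.10718586e+00, -4.50364833e-01,  6.55595238e-04]), 'force': array([ 0.17219963, -0.31471955,  0.20272301]), 'torque': array([0.02924427, 0.02414565, 0.01052622]), 'gripper_width': 0.08537954608430835}
side 437.1877713740404 [ 2.2524642   0.04755391 -0.01562531] [-0.48564183  0.08220148  1.18010366] None [-0.00522211  0.          0.          0.          0.        ]
strainer [(0.55, [0.5212, -0.2665, 0.1721]), (0.21, [0.3788, -0.0404, 0.0126])]
branch [(0.68, [0.5885, 0.0507, 0.1358]), (0.52, [0.521, -0.2673, 0.1713])]
basket []
hook [(0.41, [0.5, -0.3682, 0.174])]
hook_grip [(0.55, [0.5005, -0.3689, 0.1705])]
rack [(
[... 466 characters left out ...]
ook [(0.49, [0.4956, -0.3493, 0.1828])]
hook_grip []
rack [(0.73, [0.5037, -0.3022, 0.1222])]
pick_grip [(0.44, [0.5135, -0.2557, 0.1934])]
pan [(0.55, [0.4973, 0.3233, 0.0049])]
cover [(0.96, [0.3721, -0.0282, 0.0147])]
basket_bail []
wrist 377.7270797168935 None None [[-7.20129165e-04 -9.47513593e-01 -3.19714673e-01  8.13877822e-02]
 [ 9.99999693e-01 -5.83820323e-04 -5.22188269e-04  8.94875438e-05]
 [ 3.08124559e-04 -3.19714951e-01  9.47513723e-01 -1.24410739e-01]
 [ 0.00000000e+00  0.00000000e+00  0.00000000e+00  1.00000000e+00]] [0.01192925 0.         0.         0.         0.        ]
strainer []
branch []
basket []
hook []
hook_grip []
rack []
pick_grip []
pan []
cover []
basket_bail []
```

View pics/side0.png

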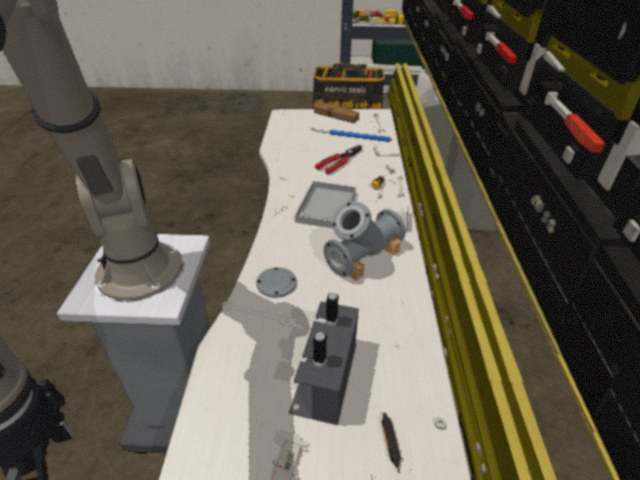

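View pics/top0.png

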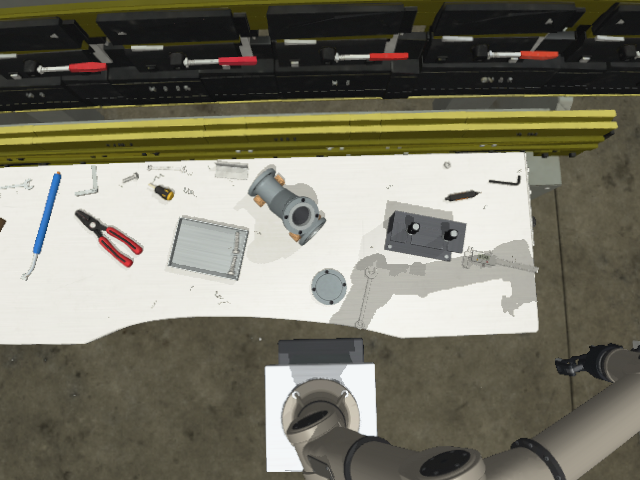

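```bash
python3 - <<'E'
from plant import *
import numpy as np
print(read_state()["time"])
for n in ["side","top"]:
    c=camera(n); c["time"]=0
    np.savez(f"pics/{n}0.npz",**{k:v for k,v in c.items() if v is not None})
    for t in ["strainer","branch","hook","rack","pick_grip","pan","cover"]:
        r=masks_of(t,n)
        if r: np.savez(f"pics/m_{n}_{t}.npz",m=r[0]["pixels"])
print(read_state()["time"])
E
```

```text
1.65
2.45
```

```bash
cat > h.py <<'E'
import numpy as np, cv2
from scipy.spatial.transform import Rotation as R
def cloud(c, T=None):
    K=np.array([[c["fx"],0,c["cx"]],[0,c["fy"],c["cy"]],[0,0,1]],float)
    v,u=np.mgrid[0:480,0:640]
    p=cv2.undistortPoints(np.stack([u,v],-1).reshape(-1,1,2).astype(np.float32),K,np.array(c["dist"])).reshape(480,640,2)
    z=c["z_map"]
    P=np.dstack([p[...,0]*z,p[...,1]*z,z]).astype(float)
    if T is None:
        Rm=cv2.Rodrigues(np.array(c["rvec"]))[0]; W=(P-np.array(c["tvec"]).ravel())@Rm
    else: W=P@T[:3,:3].T+T[:3,3]
    W[z==0]=np.nan
    return W
def load(n): 
    d=np.load(f"pics/{n}.npz"); return {k:d[k] for k in d.files}
def proj(c,X):
    K=np.array([[c["fx"],0,c["cx"]],[0,c["fy"],c["cy"]],[0,0,1]],float)
    return cv2.projectPoints(np.array(X,float).reshape(-1,3),np.array(c["rvec"]),np.array(c["tvec"]),K,np.array(c["dist"]))[0].reshape(-1,2)
E
python3 - <<'E'
from h import *
for n in ["side","top"]:
    c=load(n+"0");W=cloud(c)
    print(n)
    z=W[...,2]
    # table plane
    m=(np.abs(z)<.01)&(W[...,0]>.25)&(W[...,0]<.6)&(np.abs(W[...,1])<.4)
    print("table z",np.nanmedian(z[m]))
    def rect(m,name):
        p=W[m][:,:2].astype(np.float32); 
        print(name,len(p),"z",np.nanmedian(z[m]),cv2.minAreaRect(p),p.mean(0))
    reg=(W[...,0]>.4)&(W[...,0]<.62)&(W[...,1]>-.47)&(W[...,1]<-.17)
    rect(reg&(np.abs(z-.122)<.006),"shelf")
    for y in (-.36,-.26):
        mm=reg&(z>.185)&(np.abs(W[...,1]-y)<.04)
        rect(mm,"handle%g"%y)
        mm=reg&(z>.14)&(np.abs(W[...,1]-y)<.04)
        rect(mm,"handleall%g"%y)
    reg=(W[...,0]>.38)&(W[...,0]<.62)&(W[...,1]>.15)&(W[...,1]<.5)
    rect(reg&(z>.02)&(z<.035),"pan rim")
    rect(reg&(z>-.004)&(z<.008),"pan floor")
    im=c["color"]
    if n=="side":
        cr=im[280:430,270:370]; cv2.imwrite("pics/c1.png",cv2.resize(cr,None,fx=5,fy=4.0,interpolation=cv2.INTER_CUBIC))
    else:
        cr=im[150:260,230:480]; cv2.imwrite("pics/c2.png",cv2.resize(cr,None,fx=3.2,fy=3.2,interpolation=cv2.INTER_CUBIC))
E
```

```text
side
table z 0.0016697343417614004
shelf 2946 z 0.12303119684216932 ((0.5163697600364685, -0.30841296911239624), (0.20244379341602325, 0.08431734144687653), 78.27389526367188) [ 0.51785624 -0.32511184]
handle-0.36 166 z 0.19552155187977294 ((0.5003309845924377, -0.3561796545982361), (0.023138759657740593, 0.022161658853292465), 79.53600311279297) [ 0.5006447  -0.35963237]
handleall-0.36 377 z 0.17978015083377255 ((0.5002888441085815, -0.356491357088089), (0.02401644177734852, 0.022293739020824432), 78.86168670654297) [ 0.50042254 -0.36234325]
handle-0.26 133 z 0.1953082713969562 ((0.5211450457572937, -0.2585051655769348), (0.022646211087703705, 0.02231733314692974), 74.17290496826172) [ 0.5209291 -0.261998 ]
handleall-0.26 323 z 0.17765770563638902 ((0.5204041004180908, -0.2590945065021515), (0.023461949080228806, 0.022809745743870735), 78.59990692138672) [ 0.5206467 -0.2647278]
pan rim 349 z 0.025916947016747793 ((0.49747738242149353, 0.32300326228141785), (0.22037264704704285, 0.15031461417675018), 77.21002197265625) [0.47903135 0.32332334]
pan floor 2654 z 0.0030515075844375177 ((
[... 658 characters left out ...]
9783626 -0.35218942]
handle-0.26 73 z 0.1946760375119519 ((0.5194753408432007, -0.25783073902130127), (0.02275898866355419, 0.021152431145310402), 75.30229187011719) [ 0.51915497 -0.25730243]
handleall-0.26 119 z 0.19093800903262886 ((0.5195657014846802, -0.25774702429771423), (0.02298535220324993, 0.023291852325201035), 74.83747100830078) [ 0.51793814 -0.2548382 ]
pan rim 325 z 0.02644308680589141 ((0.5312246680259705, 0.3045448064804077), (0.2305486500263214, 0.2290130853652954), 77.42696380615234) [0.49761915 0.32332814]
pan floor 7753 z 0.0009161336755325327 ((0.5000026226043701, 0.3249831199645996), (0.23994670808315277, 0.3499949872493744), 0.008788082748651505) [0.4981974  0.32523233]
```

```bash
python3 - <<'E'
from h import *
for n in ["side","top"]:
    c=load(n+"0");W=cloud(c); z=W[...,2]
    reg=(W[...,0]>.4)&(W[...,0]<.75)&(W[...,1]>-.12)&(W[...,1]<.25)&(z>.02)
    P=W[reg]
    np.save(f"pics/str_{n}.npy",P); print(n,len(P),P.min(0),P.max(0))
E
```

```text
side 3975 [ 0.4023748  -0.04628136  0.02002115] [0.74617199 0.24993807 0.19616693]
top 2775 [ 0.4016007  -0.04315277  0.02002228] [0.74825676 0.2491289  0.1984246 ]
```

View pics/c1.png

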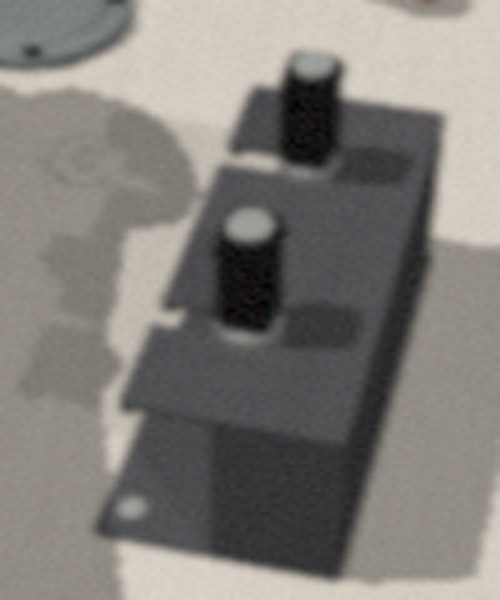

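View pics/c2.png

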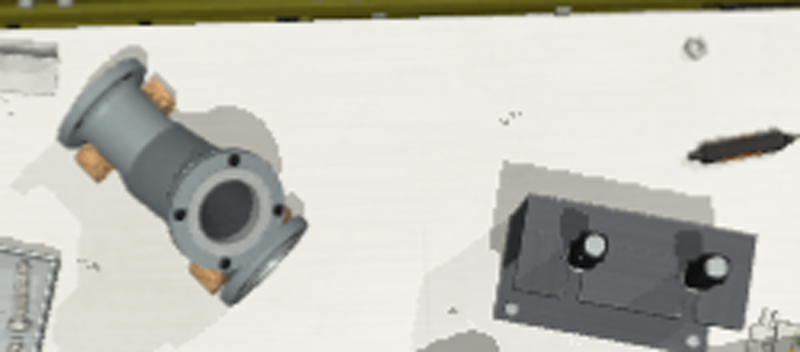

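```bash
cat > fit.py <<'E'
from h import *
from scipy.optimize import least_squares
def cyl(P,a,b,r):
    a=np.array(a,float);b=np.array(b,float);L=np.linalg.norm(b-a);d=(b-a)/L
    t=(P-a)@d; rad=np.linalg.norm(P-a-t[:,None]*d,axis=1)
    dx=rad-r; dz=np.maximum(-t,t-L)
    return np.minimum(np.maximum(dx,dz),0)+np.hypot(np.maximum(dx,0),np.maximum(dz,0)),t,rad
s,c_=np.sin(np.radians(38)),np.cos(np.radians(38))
M=np.array([-.084,0,.163]);A=np.array([-s,0,c_])
def sdf(P):
    run=np.minimum(cyl(P,[-.128,0,.056],[.095,0,.056],.034)[0],np.minimum(cyl(P,[-.128,0,.056],[-.115,0,.056],.052)[0],cyl(P,[.082,0,.056],[.095,0,.056],.052)[0]))
    br=np.minimum(cyl(P,M-A*.0145,M,.052)[0],cyl(P,M-A*.12,M,.036)[0])
    d=np.minimum(run,br)
    bore,_,_=cyl(P,M-A*.158,M+A*.05,.028)
    return np.maximum(d,-bore)
for n in ["side","top"]:
    P=np.load(f"pics/str_{n}.npy"); P=P[(P[:,0]<.72)&(P[:,1]<.2)]
    def f(v):
        Q=P-np.array([v[0],v[1],v[3]]); return sdf(R.from_euler('z',-v[2]).apply(Q))
    best=None
    for y0 in (.5,.8,1.1):
        r=least_squares(f,[.62,.09,y0,0],loss="soft_l1",f_scale=.003)
        if best is None or r.cost<best.cost: best=r
    v=best.x; Rz=R.from_euler('z',v[2]); t=np.array([v[0],v[1],v[3]])
    print(n,v,np.degrees(v[2]),"mouth",Rz.apply(M)+t,"axis",Rz.apply(A),"res",np.median(abs(f(v))))
    m=abs(f(v))<.004; print(m.mean())
E
python3 fit.py
```

```text
side [0.62272941 0.09525908 0.76648228 0.00089733] 43.91619946503353 mouth [0.56221958 0.03699622 0.16389733] axis [-0.44349484 -0.4270262   0.78801075] res 0.0015474096694259587
0.8790175071857852
top [ 6.19725075e-01  9.74880087e-02  7.67876994e-01 -3.07903291e-04] 43.99611096517405 mouth [0.55929657 0.03914081 0.1626921 ] axis [-0.44289883 -0.42764434  0.78801075] res 0.001632697956213243
0.8624858330185116
```

```bash
cat > plan.py <<'E'
from h import *
from plant import read_state
def frame(xdir,zdir):
    z=np.array(zdir,float);z/=np.linalg.norm(z);x=np.array(xdir,float);x-=z*(x@z);x/=np.linalg.norm(x)
    return R.from_matrix(np.stack([x,np.cross(z,x),z],1))
def plan(p,Rt=None,turnfirst=True,pre=""):
    s=read_state();Rc=R.from_rotvec(s["tcp_rot"]);Rt=Rt or Rc
    w=(Rc.inv()*Rt).as_rotvec()/.12; Rs=Rt if turnfirst else Rc
    d=Rs.inv().apply(np.array(p)-s["tcp_pos"])/.025
    print(pre,"t %.2f F"%s["time"],s["force"].round(1),"w",s["gripper_width"].round(4),"turn",w.round(3),"rows",np.ceil(np.abs(w).max()),"shift",d.round(3),"rows",np.ceil(np.abs(d).max()))
    return w,d
def yaw(deg): a=np.radians(deg); return np.array([np.cos(a),np.sin(a),0])
MOUTH=np.array([.561,.038,.163]);SY=43.95;RY=-11.7
E
python3 - <<'E'
from plan import *
plan([.4998,-.3557,.29],frame(yaw(78.3),[0,0,-1]))
E
```

```text
Traceback (most recent call last):
  File "plan.py", line 10, in plan
    print(pre,"t %.2f F"%s["time"],s["force"].round(1),"w",s["gripper_width"].round(4),"turn",w.round(3),"rows",np.ceil(np.abs(w).max()),"shift",d.round(3),"rows",np.ceil(np.abs(d).max()))
                                                           ^^^^^^^^^^^^^^^^^^^^^^^^
AttributeError: 'float' object has no attribute 'round'
```

```bash
sed -i 's/s\["gripper_width"\].round(4)/round(s["gripper_width"],4)/' plan.py
python3 - <<'E'
from plan import *
plan([.4998,-.3557,.29],frame(yaw(78.3),[0,0,-1]))
E
```

```text
t 2.45 F [-0.5  0.2  0.2] w 0.0856 turn [ 1.00e-03  1.00e-03 -8.99e+00] rows 9.0 shift [13.039 10.178 -1.665] rows 14.0
```

```bash
python3 -m crank '[{"wz":-1,"z":-0.2,"jaw":1},{"wz":-1,"z":-0.2,"jaw":1},{"wz":-1,"z":-0.2,"jaw":1},{"wz":-1,"z":-0.2,"jaw":1},{"wz":-1,"z":-0.2,"jaw":1},{"wz":-1,"z":-0.2,"jaw":1},{"wz":-1,"z":-0.2,"jaw":1},{"wz":-1,"z":-0.2,"jaw":1}]'; python3 - <<'E'
from plan import *
plan([.4998,-.3557,.29],frame(yaw(78.3),[0,0,-1]))
E
```

```text
t 2.45 F [-0.5  0.2  0.2] w 0.0856 turn [ 1.00e-03  1.00e-03 -8.99e+00] rows 9.0 shift [13.039 10.178 -1.665] rows 14.0validation failed for argument at $[0]...
```

```bash
python3 -m crank '[{"x":0,"y":0,"z":-0.2,"wx":0,"wy":0,"wz":-1,"jaw":1}]'
```

```text
time: 2.58
tcp_pos: [0.1845, -0.623, 0.2529]
tcp_rot: [-3.074, -0.641, 0.0]
force: [-0.3, 0.1, 0.6]
gripper_width: 0.0854
```

```bash
python3 -m crank '[{"x":0,"y":0,"z":-0.2,"wx":0,"wy":0,"wz":-1,"jaw":1},{"x":0.5,"y":0.4,"z":-0.2,"wx":0,"wy":0,"wz":-1,"jaw":1},{"x":0.5,"y":0.4,"z":-0.2,"wx":0,"wy":0,"wz":-1,"jaw":1},{"x":0.5,"y":0.4,"z":-0.2,"wx":0,"wy":0,"wz":-1,"jaw":1},{"x":0.5,"y":0.4,"z":-0.2,"wx":0,"wy":0,"wz":-1,"jaw":1},{"x":0.5,"y":0.4,"z":-0.2,"wx":0,"wy":0,"wz":-1,"jaw":1},{"x":0.5,"y":0.4,"z":-0.2,"wx":0,"wy":0,"wz":-1,"jaw":1},{"x":0.5,"y":0.4,"z":-0.2,"wx":0,"wy":0,"wz":-1,"jaw":1}]'; python3 - <<'E'
from plan import *
plan([.4998,-.3557,.29],frame(yaw(78.3),[0,0,-1]))
E
```

```text
time: 3.58
tcp_pos: [0.2914, -0.6001, 0.2934]
tcp_rot: [2.431, 1.99, -0.0]
force: [0.6, 0.8, 0.5]
gripper_width: 0.0853
 t 3.58 F [0.6 0.8 0.5] w 0.0853 turn [0.    0.    0.042] rows 1.0 shift [11.263  6.182  0.136] rows 12.0
```

```bash
python3 -m crank '[{"x":1,"y":0.55,"z":0,"wx":0,"wy":0,"wz":0,"jaw":1},{"x":1,"y":0.55,"z":0,"wx":0,"wy":0,"wz":0,"jaw":1},{"x":1,"y":0.55,"z":0,"wx":0,"wy":0,"wz":0,"jaw":1},{"x":1,"y":0.55,"z":0,"wx":0,"wy":0,"wz":0,"jaw":1},{"x":1,"y":0.55,"z":0,"wx":0,"wy":0,"wz":0,"jaw":1},{"x":1,"y":0.55,"z":0,"wx":0,"wy":0,"wz":0,"jaw":1},{"x":1,"y":0.55,"z":0,"wx":0,"wy":0,"wz":0,"jaw":1},{"x":1,"y":0.55,"z":0,"wx":0,"wy":0,"wz":0,"jaw":1}]'; python3 - <<'E'
from plan import *
plan([.4998,-.3557,.29],frame(yaw(78.3),[0,0,-1]))
from plant import *
c=camera("wrist");cv2.imwrite("pics/w1.png",c["color"])
E
```

```text
time: 4.58
tcp_pos: [0.4395, -0.4258, 0.2934]
tcp_rot: [2.435, 1.985, -0.0]
force: [-0.1, 0.7, 0.2]
gripper_width: 0.0854
 t 4.58 F [-0.1  0.7  0.2] w 0.0854 turn [0.001 0.002 0.01 ] rows 1.0 shift [3.237 1.794 0.136] rows 4.0
```

View pics/w1.png

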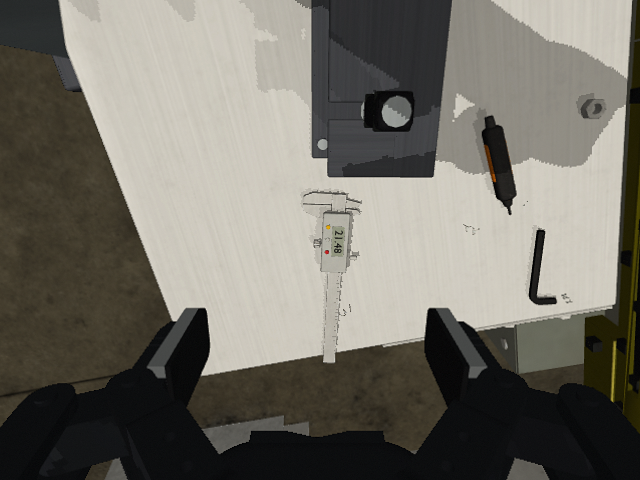

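```bash
cat >> plan.py <<'E'
def wcloud():
    from plant import camera
    s=read_state();c=camera("wrist")
    T=np.eye(4);T[:3,:3]=R.from_rotvec(s["tcp_rot"]).as_matrix();T[:3,3]=s["tcp_pos"]
    return c,cloud(c,T@np.array(c["hand_eye"]))
E
python3 - <<'E'
from plan import *
c,W=wcloud()
m=(W[...,2]>.19)&(W[...,2]<.205)&(W[...,1]<-.3);v,u=np.nonzero(m)
print(m.sum(),u.mean(),v.mean())
print(W[m][:,2].mean(),cv2.minAreaRect(W[m][:,:2].astype(np.float32)))
m=(abs(W[...,2]-.122)<.004)
print(cv2.minAreaRect(W[m][:,:2].astype(np.float32)),np.median(W[m][:,2]))
E
```

```text
1368 388.8764619883041 121.87426900584795
0.19472504128101475 ((0.4979897737503052, -0.3570297062397003), (0.02103779837489128, 0.021977799013257027), 78.6337661743164)
((0.5071154832839966, -0.34434324502944946), (0.1282389760017395, 0.08433833718299866), 78.31635284423828) 0.12078735051813808
```

```bash
python3 - <<'E'
from plan import *
plan([.499,-.3562,.162])
E
python3 -m crank '[{"x":0.8,"y":0.45,"z":0,"wx":0,"wy":0,"wz":0,"jaw":1},{"x":0.8,"y":0.45,"z":0,"wx":0,"wy":0,"wz":0,"jaw":1},{"x":0.8,"y":0.45,"z":0,"wx":0,"wy":0,"wz":0,"jaw":1},{"x":0.8,"y":0.45,"z":0,"wx":0,"wy":0,"wz":0,"jaw":1},{"x":0,"y":0,"z":0,"wx":0,"wy":0,"wz":0,"jaw":1}]'; python3 - <<'E'
from plan import *
plan([.499,-.3562,.162],frame(yaw(78.3),[0,0,-1]))
E
```

```text
t 4.67 F [ 0.2 -0.4  0.9] w 0.0856 turn [0. 0. 0.] rows 0.0 shift [3.045 1.701 5.273] rows 6.0
time: 5.3
tcp_pos: [0.4999, -0.3563, 0.2934]
tcp_rot: [2.432, 1.988, 0.001]
force: [-0.1, -0.9, -1.3]
gripper_width: 0.0853
 t 5.30 F [-0.1 -0.9 -1.3] w 0.0853 turn [ 0.002 -0.002  0.034] rows 1.0 shift [-3.000e-03 -3.700e-02  5.255e+00] rows 6.0
```

```bash
python3 -m crank '[{"x":0,"y":-0.03,"z":1,"wx":0,"wy":0,"wz":0,"jaw":1},{"x":0,"y":0,"z":1,"wx":0,"wy":0,"wz":0,"jaw":1},{"x":0,"y":0,"z":1,"wx":0,"wy":0,"wz":0,"jaw":1},{"x":0,"y":0,"z":1,"wx":0,"wy":0,"wz":0,"jaw":1},{"x":0,"y":0,"z":0.9,"wx":0,"wy":0,"wz":0,"jaw":1},{"x":0,"y":0,"z":0.35,"wx":0,"wy":0,"wz":0,"jaw":1}]' 
python3 -m crank '[{"x":0,"y":0,"z":0,"wx":0,"wy":0,"wz":0,"jaw":0.3},{"x":0,"y":0,"z":0,"wx":0,"wy":0,"wz":0,"jaw":0.2},{"x":0,"y":0,"z":0,"wx":0,"wy":0,"wz":0,"jaw":0},{"x":0,"y":0,"z":0,"wx":0,"wy":0,"wz":0,"jaw":0},{"x":0,"y":0,"z":0,"wx":0,"wy":0,"wz":0,"jaw":0}]' 60
```

```text
time: 6.05
tcp_pos: [0.4963, -0.3587, 0.1606]
tcp_rot: [-2.436, -1.981, 0.003]
force: [0.7, -0.6, -0.1]
gripper_width: 0.0856
time: 6.68
tcp_pos: [0.499, -0.3575, 0.163]
tcp_rot: [2.434, 1.984, 0.001]
force: [0.0, -0.8, 3.8]
gripper_width: 0.0215
```

```bash
python3 -m crank '[{"x":0,"y":0,"z":0,"wx":0,"wy":0,"wz":0,"jaw":0},{"x":0,"y":0,"z":-0.2,"wx":0,"wy":0,"wz":0,"jaw":0},{"x":0,"y":0,"z":-0.2,"wx":0,"wy":0,"wz":0,"jaw":0},{"x":0,"y":0,"z":0,"wx":0,"wy":0,"wz":0,"jaw":0}]' ; python3 -m crank '[{"x":0,"y":-0.4,"z":0,"wx":0,"wy":0,"wz":0,"jaw":0},{"x":0,"y":-0.5,"z":0,"wx":0,"wy":0,"wz":0,"jaw":0},{"x":0,"y":-0.5,"z":0,"wx":0,"wy":0,"wz":0,"jaw":0},{"x":0,"y":-0.5,"z":0,"wx":0,"wy":0,"wz":0,"jaw":0},{"x":0,"y":-0.5,"z":0,"wx":0,"wy":0,"wz":0,"jaw":0},{"x":0,"y":-0.5,"z":0,"wx":0,"wy":0,"wz":0,"jaw":0},{"x":0,"y":0,"z":0,"wx":0,"wy":0,"wz":0,"jaw":0}]' 
```

```text
time: 7.18
tcp_pos: [0.4984, -0.3571, 0.1721]
tcp_rot: [2.435, 1.985, -0.0]
force: [0.0, -0.2, -1.6]
gripper_width: 0.0216
time: 8.05
tcp_pos: [0.4263, -0.3426, 0.1721]
tcp_rot: [-2.436, -1.984, 0.001]
force: [0.2, 0.3, -1.3]
gripper_width: 0.0213
```

```bash
python3 -m crank '[{"x":0,"y":0,"z":-0.8,"wx":0,"wy":0,"wz":0,"jaw":0},{"x":0,"y":0,"z":-1,"wx":0,"wy":0,"wz":0,"jaw":0},{"x":0,"y":0,"z":-1,"wx":0,"wy":0,"wz":0,"jaw":0},{"x":0,"y":0,"z":-1,"wx":0,"wy":0,"wz":0,"jaw":0},{"x":0,"y":0,"z":-1,"wx":0,"wy":0,"wz":0,"jaw":0},{"x":0,"y":0,"z":-1,"wx":0,"wy":0,"wz":0,"jaw":0},{"x":0,"y":0,"z":0,"wx":0,"wy":0,"wz":0,"jaw":0}]'; python3 - <<'E'
from plan import *
from plant import camera
s=read_state();c=camera("side");p=proj(c,[s["tcp_pos"]-[0,0,.07]])[0].astype(int);print(s["tcp_pos"],p)
x,y=p;cv2.imwrite("pics/s2.png",cv2.resize(c["color"][y-60:y+60,x-60:x+60],None,fx=5,fy=5,interpolation=cv2.INTER_CUBIC))
c=camera("wrist");cv2.imwrite("pics/w2.png",c["color"])
E
```

```text
time: 8.93
tcp_pos: [0.429, -0.343, 0.3191]
tcp_rot: [2.431, 1.983, 0.002]
force: [0.0, -0.2, -2.0]
gripper_width: 0.0214
[ 0.428982   -0.34301558  0.31907242] [278 308]
```

View pics/s2.png

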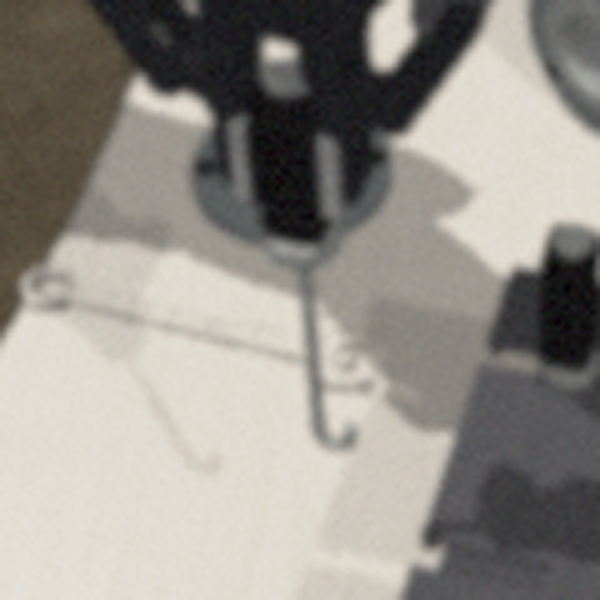

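View pics/w2.png

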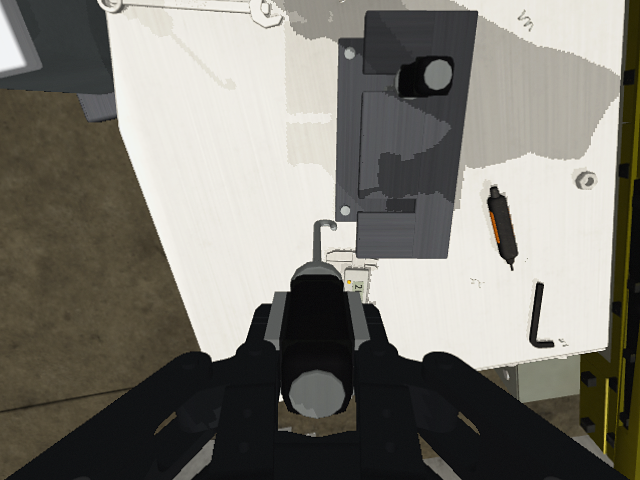

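```bash
cat >> plan.py <<'E'
def tproj(c,X):
    H=np.linalg.inv(np.array(c["hand_eye"]));K=np.array([[c["fx"],0,c["cx"]],[0,c["fy"],c["cy"]],[0,0,1]],float)
    return cv2.projectPoints(np.array(X,float).reshape(-1,3),cv2.Rodrigues(H[:3,:3])[0],H[:3,3],K,np.array(c["dist"]))[0].reshape(-1,2)
E
python3 - <<'E'
from plan import *
from plant import camera
c=camera("wrist");im=c["color"].copy()
g=-.001 # grip at tool z
def hk(x,y,z): return [y*1.0,x,g-(z-.042)]  # hook->tool approx (x->tool y)
# hook y = z x x ; tool x = ?
pts=[hk(0,0,0),hk(0,0,-.09),hk(.006,0,-.1005),hk(.012,0,-.0895)]
uv=tproj(c,pts);print(uv.round(1))
z=cv2.resize(im[190:300,270:390],None,fx=6,fy=5,interpolation=cv2.INTER_CUBIC)
for u,v in uv: cv2.circle(z,(int((u-270+.5)*6),int((v-190+.5)*5)),3,(0,0,255),-1)
cv2.imwrite("pics/w3.png",z)
E
```

```text
[[318.2 285.5]
 [317.8 228.8]
 [325.9 224.5]
 [334.7 229. ]]
```

View pics/w3.png

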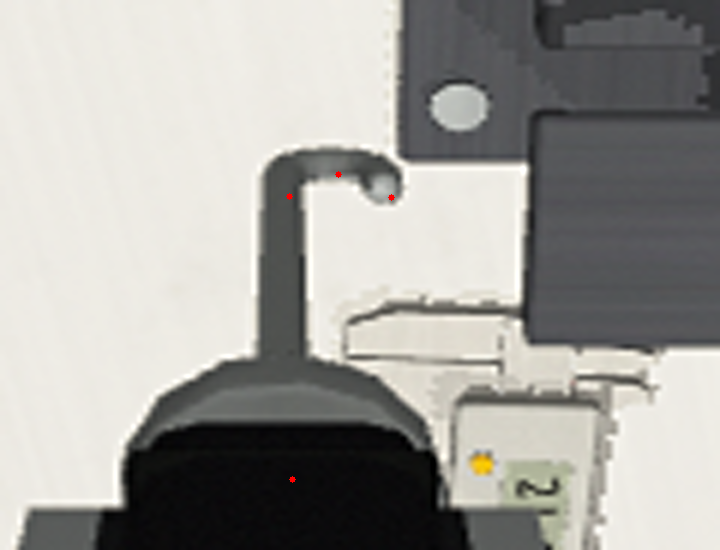

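```bash
cat >> plan.py <<'E'
TB=np.array([0,.005,.141]) # bend in tool
_s,_c=np.sin(np.radians(38)),np.cos(np.radians(38))
SX=yaw(SY);BX=_c*SX+np.array([0,0,_s]);BZ=-_s*SX+np.array([0,0,_c]);BY=np.cross(BZ,BX)
RB=R.from_matrix(np.stack([BX,BY,BZ],1)); RT=R.from_matrix(np.stack([BY,BX,-BZ],1))
def tcp_for(b,Rt=RT): return MOUTH+RB.apply(b)-Rt.apply(TB)
def bend():
    s=read_state();Rc=R.from_rotvec(s["tcp_rot"])
    return RB.inv().apply(s["tcp_pos"]+Rc.apply(TB)-MOUTH)
E
python3 -m crank '[{"x":0,"y":0,"z":0,"wx":0,"wy":0,"wz":-1,"jaw":0},{"x":0,"y":0,"z":0,"wx":0,"wy":0,"wz":-1,"jaw":0},{"x":0,"y":0,"z":0,"wx":0,"wy":0,"wz":-1,"jaw":0},{"x":0,"y":0,"z":0,"wx":0,"wy":0,"wz":-1,"jaw":0},{"x":0,"y":0,"z":0,"wx":0,"wy":0,"wz":-1,"jaw":0},{"x":0,"y":0,"z":0,"wx":0,"wy":0,"wz":-1,"jaw":0},{"x":0,"y":0,"z":0,"wx":0,"wy":0,"wz":-1,"jaw":0},{"x":0,"y":0,"z":0,"wx":0,"wy":0,"wz":-1,"jaw":0}]'; python3 - <<'E'
from plan import *
p=tcp_for([-.0155,0,.04]);print(p,RT.as_matrix())
plan(p,frame(yaw(SY+90),[0,0,-1])); plan(p,RT,False)
E
```

```text
time: 10.07
tcp_pos: [0.4269, -0.3421, 0.3154]
tcp_rot: [-1.236, -2.885, -0.001]
force: [0.0, -0.8, -0.7]
gripper_width: 0.0213
[ 0.46914288 -0.0505506   0.29300889] [[-6.94030364e-01  5.67324977e-01  4.43242850e-01]
 [ 7.19945730e-01  5.46903390e-01  4.27287758e-01]
 [ 5.55111512e-17  6.15661475e-01 -7.88010754e-01]]
 t 10.07 F [ 0.  -0.8 -0.7] w 0.0213 turn [-0.002 -0.023 -0.049] rows 1.0 shift [7.221 9.311 0.894] rows 10.0
 t 10.07 F [ 0.  -0.8 -0.7] w 0.0213 turn [-5.529e+00 -5.000e-03 -5.500e-02] rows 6.0 shift [7.274 9.268 0.911] rows 10.0
```

```bash
python3 -m crank '[{"x":0.72,"y":0.93,"z":0,"wx":0,"wy":0,"wz":0,"jaw":0},{"x":0.72,"y":0.93,"z":0,"wx":0,"wy":0,"wz":0,"jaw":0},{"x":0.72,"y":0.93,"z":0,"wx":0,"wy":0,"wz":0,"jaw":0},{"x":0.72,"y":0.93,"z":0,"wx":0,"wy":0,"wz":0,"jaw":0},{"x":0.72,"y":0.93,"z":0,"wx":0,"wy":0,"wz":0,"jaw":0},{"x":0.72,"y":0.93,"z":0,"wx":0,"wy":0,"wz":0,"jaw":0},{"x":0.72,"y":0.93,"z":0,"wx":0,"wy":0,"wz":0,"jaw":0},{"x":0.72,"y":0.93,"z":0,"wx":0,"wy":0,"wz":0,"jaw":0}]'; python3 -m crank '[{"x":0,"y":0,"z":0,"wx":-0.92,"wy":0,"wz":0,"jaw":0},{"x":0,"y":0,"z":0,"wx":-0.92,"wy":0,"wz":0,"jaw":0},{"x":0,"y":0,"z":0,"wx":-0.92,"wy":0,"wz":0,"jaw":0},{"x":0,"y":0,"z":0,"wx":-0.92,"wy":0,"wz":0,"jaw":0},{"x":0,"y":0,"z":0,"wx":-0.92,"wy":0,"wz":0,"jaw":0},{"x":0,"y":0,"z":0,"wx":-0.92,"wy":0,"wz":-0.05,"jaw":0}]'; python3 - <<'E'
from plan import *
p=tcp_for([-.0155,0,.04]);
plan(p,RT); print(bend())
E
```

```text
time: 11.08
tcp_pos: [0.4631, -0.109, 0.3156]
tcp_rot: [-1.242, -2.883, 0.0]
force: [0.6, 0.6, -1.7]
gripper_width: 0.0211
time: 11.82
tcp_pos: [0.4629, -0.1101, 0.3158]
tcp_rot: [1.08, 2.526, 0.87]
force: [0.8, -0.3, -2.4]
gripper_width: 0.0213
 t 11.82 F [ 0.8 -0.3 -2.4] w 0.0213 turn [ 0.01   0.045 -0.023] rows 1.0 shift [1.542 0.882 1.847] rows 2.0
[-0.0373893  -0.03931376  0.08619484]
```

```bash
python3 -m crank '[{"x":0.77,"y":0.44,"z":0.3,"wx":0,"wy":0.04,"wz":0,"jaw":0},{"x":0.77,"y":0.44,"z":0.3,"wx":0,"wy":0,"wz":0,"jaw":0},{"x":0,"y":0,"z":0,"wx":0,"wy":0,"wz":0,"jaw":0}]'; python3 - <<'E'
from plan import *
print(bend())
c,W=wcloud();np.savez("pics/w4.npz",W=W,im=c["color"])
im=c["color"]; cv2.imwrite("pics/w4.png",im)
plan(tcp_for([-.0155,0,.04]),RT)
E
```

```text
time: 12.2
tcp_pos: [0.4558, -0.0603, 0.3186]
tcp_rot: [1.072, 2.537, 0.87]
force: [0.3, -0.2, -0.9]
gripper_width: 0.0213
[-0.01298828  0.00252848  0.07025691]
 t 12.25 F [ 0.1 -0.5 -0.7] w 0.0219 turn [-0.018  0.001  0.018] rows 1.0 shift [-0.032 -0.095  1.237] rows 2.0
```

View pics/w4.png

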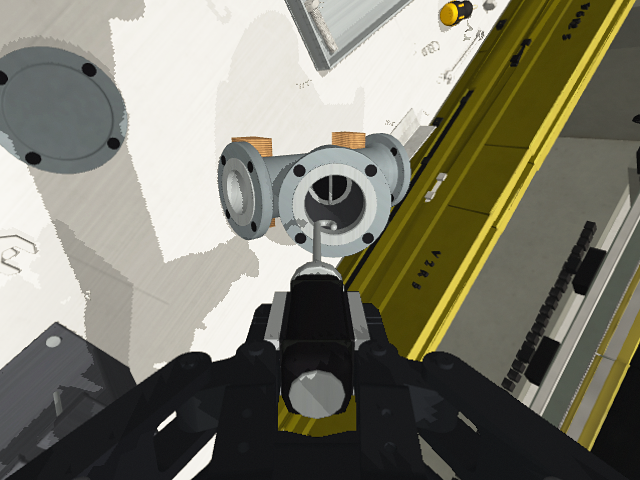

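```bash
python3 - <<'E'
from plan import *
from fit import sdf,least_squares
d=np.load("pics/w4.npz");W=d["W"];im=d["im"]
v,u=np.mgrid[0:480,0:640]
m=(u>215)&(u<415)&(v>125)&(v<262)&(W[...,2]>.025)
P=W[m];q=np.linalg.norm(P-MOUTH,axis=1);P=P[q<.2]
def f(x): return sdf(R.from_euler('z',-x[2]).apply(P-[x[0],x[1],x[3]]))
r=least_squares(f,[.621,.096,.767,0],loss="soft_l1",f_scale=.003);x=r.x
Mm=R.from_euler('z',x[2]).apply([-.084,0,.163])+[x[0],x[1],x[3]]
print(x,np.degrees(x[2]),Mm,RB.inv().apply(Mm-MOUTH),np.median(abs(r.fun)))
Q=RB.inv().apply(P-MOUTH)
fa=abs(Q[:,2])<.005; print("face z",np.median(Q[fa,2]))
# basket inner points
k=(np.hypot(Q[:,0],Q[:,1])<.03)&(Q[:,2]<-.05); print(k.sum(), np.percentile(Q[k],[5,50,95],axis=0))
cv2.imwrite("pics/w4c.png",cv2.resize(im[140:260,270:400],None,fx=6,fy=5,interpolation=cv2.INTER_CUBIC))
E
```

```text
side [0.62272941 0.09525908 0.76648228 0.00089733] 43.91619946503353 mouth [0.56221958 0.03699622 0.16389733] axis [-0.44349484 -0.4270262   0.78801075] res 0.0015474096694259587
0.8790175071857852
top [ 6.19725075e-01  9.74880087e-02  7.67876994e-01 -3.07903291e-04] 43.99611096517405 mouth [0.55929657 0.03914081 0.1626921 ] axis [-0.44289883 -0.42764434  0.78801075] res 0.001632697956213243
0.8624858330185116
[ 0.6173541   0.09615525  0.78307616 -0.00174252] 44.86695875728249 [0.55781937 0.03689636 0.16125748] [-0.00348083  0.00141289  0.00050824] 0.0009912396881522527
face z 0.0001975152695245552
1695 [[-0.02063101 -0.02712429 -0.10716754]
 [ 0.00075031 -0.01248644 -0.10356343]
 [ 0.02304859  0.00682345 -0.05686106]]
```

View pics/w4c.png

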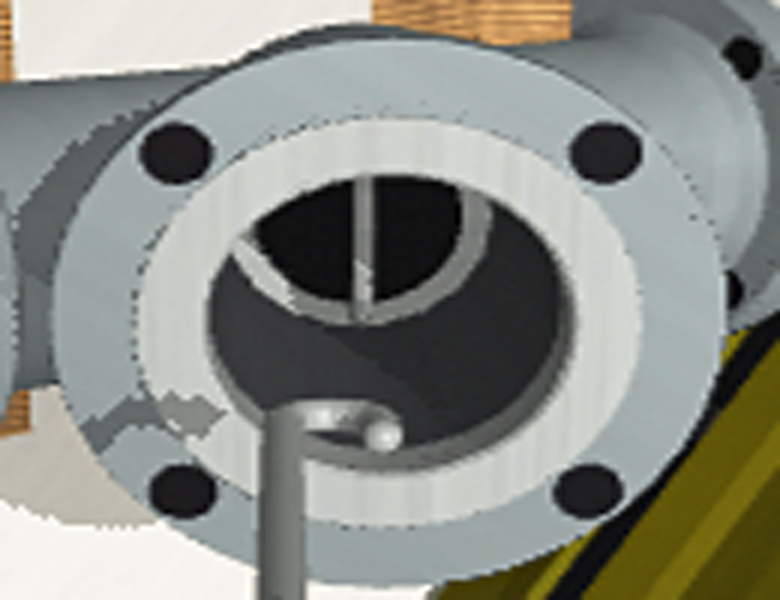

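```bash
sed -i 's/^MOUTH=.*/MOUTH=np.array([.5583,.037,.1615]);SY=44.5;RY=-11.7/' plan.py; python3 - <<'E'
from plan import *
d=np.load("pics/w4.npz");W=d["W"]
Q=RB.inv().apply((W-MOUTH).reshape(-1,3)).reshape(480,640,3)
for v in range(174,206,3):
    u=min(range(325,337),key=lambda u:np.linalg.norm(W[v,u]-W[v,u]*0) if 0 else -Q[v,u,2])
    print(v,u,(Q[v,u]*1000).round(1), end=" | ")
print()
plan(tcp_for([-.0155,0,.04]),RT);print(bend())
E
```

```text
174 329 [-5.5 28.1  1.9] | 177 329 [ -3.3  11.7 -74.2] | 180 329 [ -3.3   8.7 -72.7] | 183 331 [ -1.2   5.9 -70.1] | 186 331 [ -1.2   2.7 -69.6] | 189 330 [ -2.3  -0.4 -69. ] | 192 329 [ -3.3  -3.8 -69.4] | 195 330 [ -2.2  -7.3 -69.7] | 198 331 [ -1.  -11.  -71.5] | 201 330 [ -1.9 -15.5 -76.1] | 204 330 [ -1.7 -20.5 -82.2] | 
 t 12.25 F [ 0.1 -0.5 -0.7] w 0.0219 turn [-0.018  0.05  -0.045] rows 1.0 shift [-0.04  -0.215  1.219] rows 2.0
[-0.01042679  0.00013365  0.07046121]
```

```bash
python3 -m crank '[{"x":-0.04,"y":-0.21,"z":0.6,"wx":-0.02,"wy":0.05,"wz":-0.04,"jaw":0},{"x":0,"y":0,"z":0.6,"wx":0,"wy":0,"wz":0,"jaw":0},{"x":0,"y":0,"z":0,"wx":0,"wy":0,"wz":0,"jaw":0}]'; python3 - <<'E'
from plan import *
print(bend())
c,W=wcloud(); np.savez("pics/w5.npz",W=W,im=c["color"])
plan(tcp_for([-.0155,0,-.089]),RT)
cv2.imwrite("pics/w5c.png",cv2.resize(c["color"][140:290,260:390],None,fx=6,fy=4,interpolation=cv2.INTER_CUBIC))
E
```

```text
time: 12.62
tcp_pos: [0.4669, -0.0539, 0.2902]
tcp_rot: [1.071, 2.539, 0.879]
force: [-0.7, -0.4, -1.2]
gripper_width: 0.0214
[-0.01721915 -0.00043917  0.03980255]
 t 12.68 F [ 0.1 -0.4 -1.5] w 0.0217 turn [ 0.011 -0.006 -0.043] rows 1.0 shift [0.053 0.062 5.18 ] rows 6.0
```

View pics/w5c.png

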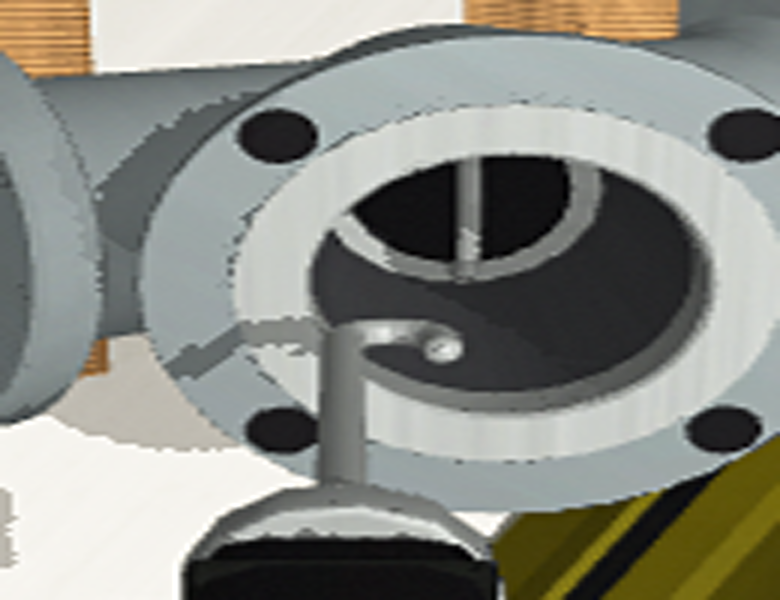

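```bash
python3 -m crank '[{"x":0.03,"y":0.04,"z":0.6,"wx":0,"wy":0,"wz":-0.02,"jaw":0},{"x":0,"y":0,"z":0.6,"wx":0,"wy":0,"wz":0,"jaw":0},{"x":0,"y":0,"z":0.6,"wx":0,"wy":0,"wz":0,"jaw":0},{"x":0,"y":0,"z":0.6,"wx":0,"wy":0,"wz":0,"jaw":0},{"x":0,"y":0,"z":0,"wx":0,"wy":0,"wz":0,"jaw":0}]'; python3 - <<'E'
from plan import *
print(bend())
c,W=wcloud(); np.savez("pics/w6.npz",W=W,im=c["color"])
plan(tcp_for([-.0155,0,-.089]),RT)
cv2.imwrite("pics/w6c.png",cv2.resize(c["color"][140:290,240:390],None,fx=5,fy=4,interpolation=cv2.INTER_CUBIC))
E
```

```text
time: 13.3
tcp_pos: [0.4936, -0.0274, 0.2448]
tcp_rot: [1.068, 2.538, 0.877]
force: [-0.7, -0.6, -1.5]
gripper_width: 0.0215
[-0.01547515 -0.00050617 -0.01917785]
 t 13.35 F [ 0.1 -0.7 -0.8] w 0.0211 turn [ 0.014  0.008 -0.021] rows 1.0 shift [4.500e-02 1.000e-03 2.815e+00] rows 3.0
```

View pics/w6c.png

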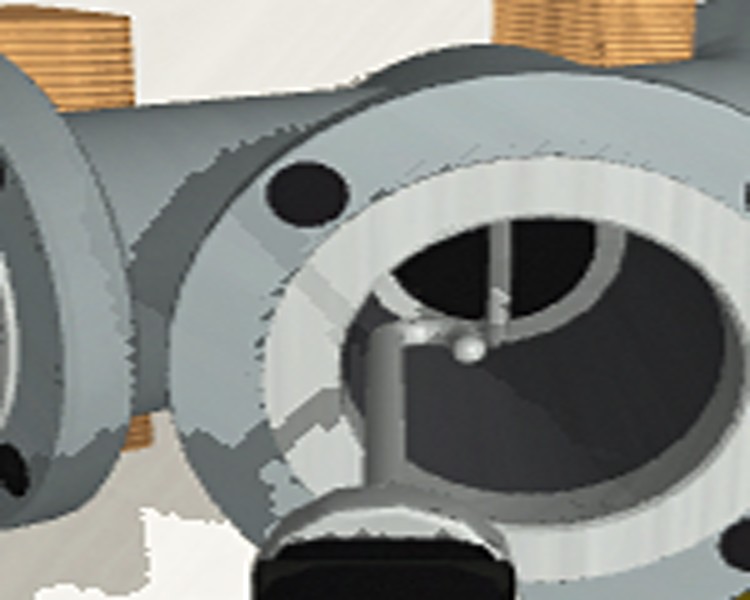

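```bash
python3 -m crank '[{"x":0.02,"y":0,"z":0.5,"wx":0,"wy":0,"wz":0,"jaw":0},{"x":0.02,"y":0,"z":0.5,"wx":0,"wy":0,"wz":0,"jaw":0},{"x":0,"y":0,"z":0.5,"wx":0,"wy":0,"wz":0,"jaw":0},{"x":0,"y":0,"z":0.5,"wx":0,"wy":0,"wz":0,"jaw":0}]'; python3 - <<'E'
from plan import *
print(bend())
E
python3 -m crank '[{"x":0,"y":0,"z":0.5,"wx":0,"wy":0,"wz":0,"jaw":0},{"x":0,"y":0,"z":0.3,"wx":0,"wy":0,"wz":0,"jaw":0},{"x":0,"y":0,"z":0,"wx":0,"wy":0,"wz":0,"jaw":0}]'
 python3 - <<'E'
from plan import *
print(bend())
c,W=wcloud(); np.savez("pics/w7.npz",W=W,im=c["color"])
cv2.imwrite("pics/w7c.png",cv2.resize(c["color"][140:290,240:390],None,fx=5,fy=4,interpolation=cv2.INTER_CUBIC))
E
```

```text
time: 13.85
tcp_pos: [0.5153, -0.0048, 0.205]
tcp_rot: [1.068, 2.537, 0.876]
force: [0.1, -0.3, -0.2]
gripper_width: 0.0215
[-0.0152122   0.00019711 -0.06977825]
time: 14.22
tcp_pos: [0.5238, 0.0038, 0.1896]
tcp_rot: [1.068, 2.538, 0.877]
force: [-0.5, 0.1, -1.7]
gripper_width: 0.0213
[-0.0152001   0.00052161 -0.08936652]
```

View pics/w7c.png

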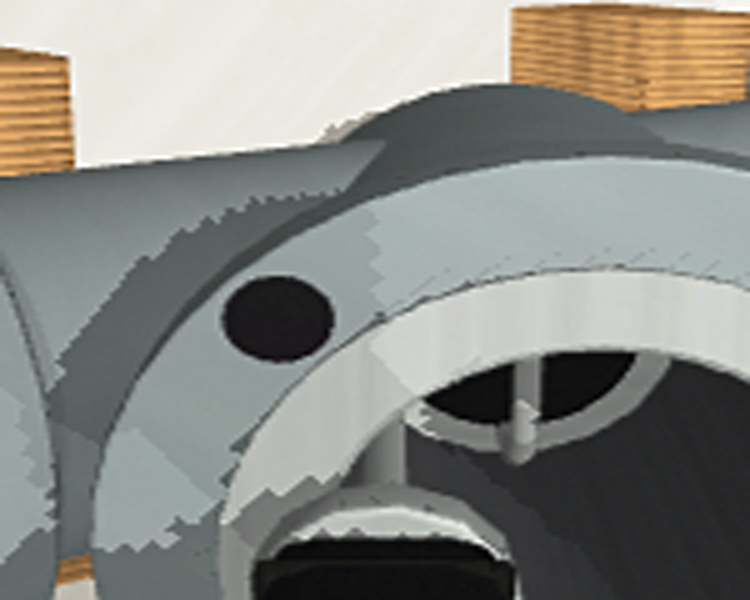

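```bash
python3 -m crank '[{"x":0,"y":0.28,"z":0,"wx":0,"wy":0,"wz":0,"jaw":0},{"x":0,"y":0.28,"z":0,"wx":0,"wy":0,"wz":0,"jaw":0},{"x":0,"y":0,"z":0,"wx":0,"wy":0,"wz":0,"jaw":0}]'; python3 - <<'E'
from plan import *
print(bend())
c,W=wcloud(); np.savez("pics/w8.npz",W=W,im=c["color"])
cv2.imwrite("pics/w8c.png",cv2.resize(c["color"][140:290,240:390],None,fx=5,fy=4,interpolation=cv2.INTER_CUBIC))
Q=RB.inv().apply((W-MOUTH).reshape(-1,3)).reshape(480,640,3)
m=(np.hypot(Q[...,0],Q[...,1])<.025)&(Q[...,2]<-.06)&(Q[...,2]>-.085)
print(m.sum(),(np.percentile(Q[m],[10,50,90],axis=0)*1000).round(1))
E
```

```text
time: 14.65
tcp_pos: [0.5324, 0.0113, 0.1996]
tcp_rot: [1.065, 2.536, 0.876]
force: [-0.7, -0.3, -1.7]
gripper_width: 0.0214
[ 8.49247125e-05 -4.40082050e-04 -8.85085618e-02]
213 [[ -6.8 -13.6 -78.7]
 [ -2.   -0.1 -70.7]
 [  4.4   3.3 -65.9]]
```

View pics/w8c.png

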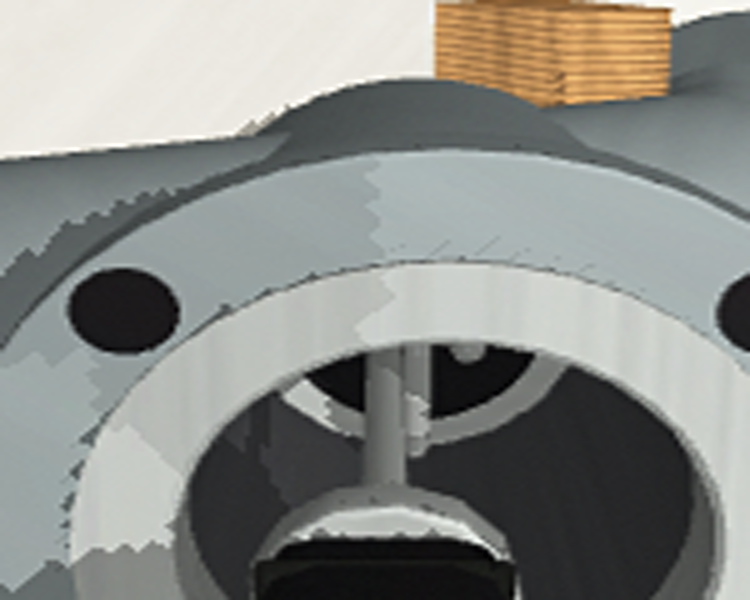

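```bash
python3 -m crank '[{"x":0,"y":0,"z":-0.25,"wx":0,"wy":0,"wz":0,"jaw":0},{"x":0,"y":0,"z":-0.25,"wx":0,"wy":0,"wz":0,"jaw":0},{"x":0,"y":0,"z":-0.25,"wx":0,"wy":0,"wz":0,"jaw":0},{"x":0,"y":0,"z":-0.25,"wx":0,"wy":0,"wz":0,"jaw":0},{"x":0,"y":0,"z":-0.25,"wx":0,"wy":0,"wz":0,"jaw":0},{"x":0,"y":0,"z":-0.25,"wx":0,"wy":0,"wz":0,"jaw":0},{"x":0,"y":0,"z":0,"wx":0,"wy":0,"wz":0,"jaw":0}]'; python3 - <<'E'
from plan import *
print(bend())
c,W=wcloud(); np.savez("pics/w9.npz",W=W,im=c["color"])
cv2.imwrite("pics/w9c.png",cv2.resize(c["color"][140:290,240:390],None,fx=5,fy=4,interpolation=cv2.INTER_CUBIC))
E
```

```text
time: 15.58
tcp_pos: [0.5154, -0.0057, 0.2287]
tcp_rot: [1.068, 2.536, 0.875]
force: [0.4, 0.1, -2.7]
gripper_width: 0.0212
[-0.00104558 -0.00072995 -0.05075097]
```

View pics/w9c.png

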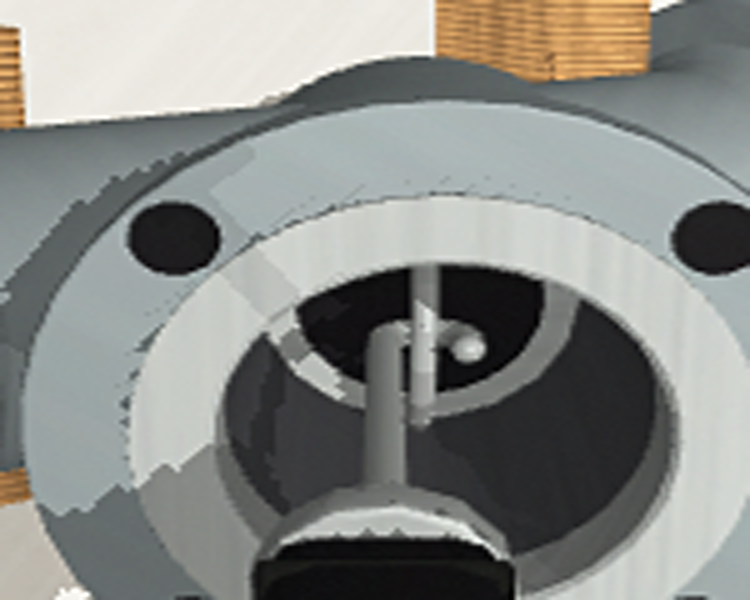

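```bash
python3 -m crank '[{"x":0,"y":0,"z":-0.5,"wx":0,"wy":0,"wz":0,"jaw":0},{"x":0,"y":0,"z":-0.5,"wx":0,"wy":0,"wz":0,"jaw":0},{"x":0,"y":0,"z":-0.5,"wx":0,"wy":0,"wz":0,"jaw":0},{"x":0,"y":0,"z":-0.5,"wx":0,"wy":0,"wz":0,"jaw":0},{"x":0,"y":0,"z":-0.5,"wx":0,"wy":0,"wz":0,"jaw":0},{"x":0,"y":0,"z":-0.5,"wx":0,"wy":0,"wz":0,"jaw":0},{"x":0,"y":0,"z":-0.5,"wx":0,"wy":0,"wz":0,"jaw":0},{"x":0,"y":0,"z":-0.5,"wx":0,"wy":0,"wz":0,"jaw":0}]'; python3 - <<'E'
from plan import *
from plant import camera
print(bend())
for n in ["side","top"]:
    c=camera(n);p=proj(c,MOUTH)[0].astype(int);x,y=p
    cv2.imwrite(f"pics/{n}3.png",cv2.resize(c["color"][y-70:y+50,x-70:x+50],None,fx=5,fy=5,interpolation=cv2.INTER_CUBIC))
E
```

```text
time: 16.62
tcp_pos: [0.4707, -0.0487, 0.3076]
tcp_rot: [1.068, 2.537, 0.876]
force: [0.5, -0.7, -1.9]
gripper_width: 0.0213
[-1.47352155e-03  6.21853811e-05  4.95558377e-02]
```

View pics/side3.png

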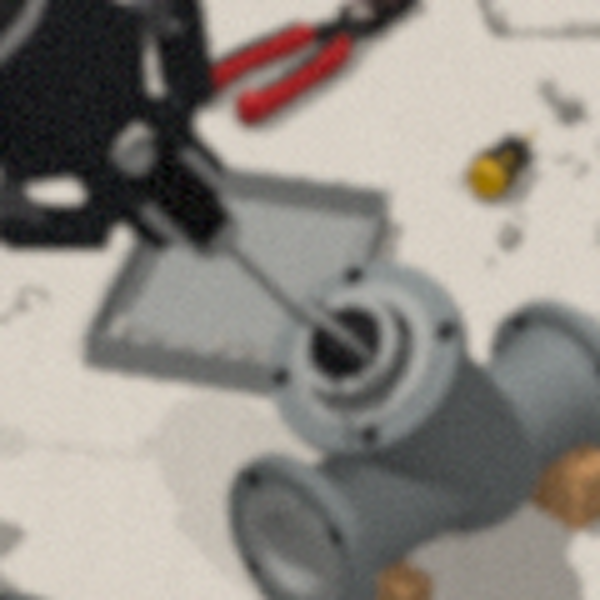

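```bash
python3 -m crank '[{"x":0,"y":0,"z":-0.3,"wx":0,"wy":0,"wz":0,"jaw":0},{"x":0,"y":0,"z":-0.3,"wx":0,"wy":0,"wz":0,"jaw":0},{"x":0,"y":0,"z":-0.3,"wx":0,"wy":0,"wz":0,"jaw":0},{"x":0,"y":0,"z":-0.2,"wx":0,"wy":0,"wz":0,"jaw":0},{"x":0,"y":0,"z":-0.2,"wx":0,"wy":0,"wz":0,"jaw":0},{"x":0,"y":0,"z":0,"wx":0,"wy":0,"wz":0,"jaw":0}]'; python3 - <<'E'
from plan import *
from plant import camera
print(bend())
for n in ["side"]:
    c=camera(n);p=proj(c,MOUTH)[0].astype(int);x,y=p
    cv2.imwrite(f"pics/{n}4.png",cv2.resize(c["color"][y-70:y+50,x-70:x+50],None,fx=5,fy=5,interpolation=cv2.INTER_CUBIC))
E
```

```text
time: 17.48
tcp_pos: [0.457, -0.0627, 0.333]
tcp_rot: [1.068, 2.536, 0.876]
force: [0.1, 0.5, -2.9]
gripper_width: 0.0212
[-0.00116923 -0.00034601  0.08161159]
```

View pics/side4.png

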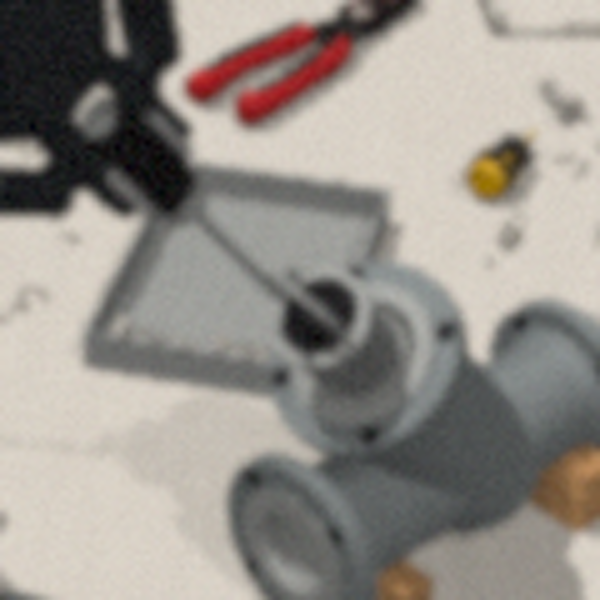

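```bash
python3 -m crank '[{"x":0,"y":0,"z":-0.15,"wx":0,"wy":0,"wz":0,"jaw":0},{"x":0,"y":0,"z":-0.15,"wx":0,"wy":0,"wz":0,"jaw":0},{"x":0,"y":0,"z":-0.25,"wx":0,"wy":0,"wz":0,"jaw":0},{"x":0,"y":0,"z":-0.4,"wx":0,"wy":0,"wz":0,"jaw":0},{"x":0,"y":0,"z":-0.6,"wx":0,"wy":0,"wz":0,"jaw":0},{"x":0,"y":0,"z":-0.6,"wx":0,"wy":0,"wz":0,"jaw":0},{"x":0,"y":0,"z":-0.4,"wx":0,"wy":0,"wz":0,"jaw":0},{"x":0,"y":0,"z":0,"wx":0,"wy":0,"wz":0,"jaw":0}]'; python3 - <<'E'
from plan import *
from plant import camera
print(bend())
for n in ["side"]:
    c=camera(n);p=proj(c,MOUTH)[0].astype(int);x,y=p
    cv2.imwrite(f"pics/{n}5.png",cv2.resize(c["color"][y-90:y+30,x-90:x+30],None,fx=5,fy=5,interpolation=cv2.INTER_CUBIC))
E
```

```text
time: 18.52
tcp_pos: [0.4288, -0.0907, 0.3834]
tcp_rot: [1.068, 2.535, 0.874]
force: [-0.2, -0.6, -2.8]
gripper_width: 0.0216
[-0.0014849  -0.00072312  0.14585241]
```

View pics/side5.png

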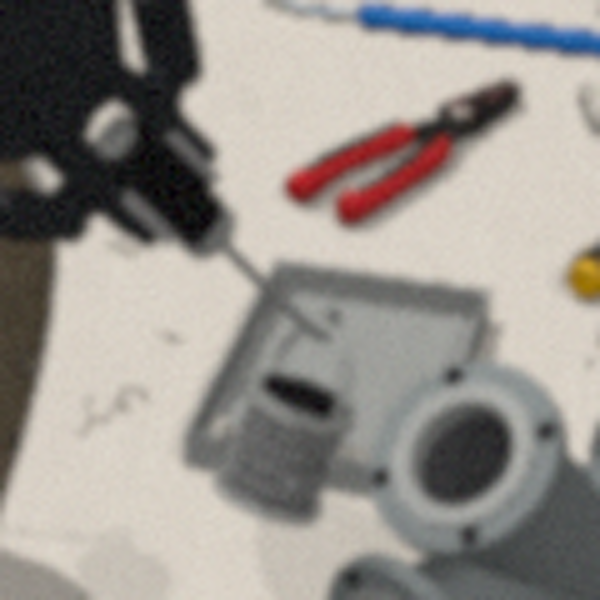

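```bash
python3 -m crank '[{"x":0,"y":0.3,"z":-0.1,"wx":0.5,"wy":0,"wz":0,"jaw":0},{"x":0,"y":0.47,"z":-0.1,"wx":0.69,"wy":0,"wz":0,"jaw":0},{"x":0,"y":0.47,"z":-0.1,"wx":0.69,"wy":0,"wz":0,"jaw":0},{"x":0,"y":0.47,"z":-0.2,"wx":0.69,"wy":0,"wz":0,"jaw":0},{"x":0,"y":0.47,"z":-0.2,"wx":0.69,"wy":0,"wz":0,"jaw":0},{"x":0,"y":0.47,"z":-0.2,"wx":0.69,"wy":0,"wz":0,"jaw":0},{"x":0,"y":0.47,"z":-0.2,"wx":0.69,"wy":0,"wz":0,"jaw":0},{"x":0,"y":0.47,"z":-0.2,"wx":0.69,"wy":0,"wz":0,"jaw":0}]'; python3 - <<'E'
from plan import *
s=read_state();b=s["tcp_pos"]+R.from_rotvec(s["tcp_rot"]).apply(TB);print("bend",b)
RV=frame(yaw(SY+90),[0,0,-1])
plan(np.array([b[0],b[1],.46])-RV.apply(TB)*[1,1,0],RV)
E
```

```text
time: 19.58
tcp_pos: [0.4795, -0.0393, 0.4457]
tcp_rot: [1.215, 2.889, 0.035]
force: [-1.0, -0.0, -3.6]
gripper_width: 0.0215
bend [ 0.48522433 -0.03331647  0.30486262]
 t 19.57 F [-1.  -0.  -3.6] w 0.0215 turn [ 0.192 -0.017 -0.019] rows 1.0 shift [ 0.011  0.13  -0.572] rows 1.0
```

```bash
python3 -m crank '[{"x":0,"y":0.13,"z":-0.3,"wx":0.19,"wy":0,"wz":0,"jaw":0},{"x":0,"y":0,"z":-0.25,"wx":0,"wy":0,"wz":0,"jaw":0}]'; python3 - <<'E'
from plan import *
RV=frame(yaw(SY+90),[0,0,-1])
plan(np.array([.504,.352,.46])-RV.apply(TB)*[1,1,0],RV)
from plant import camera
c=camera("side");cv2.imwrite("pics/side6.png",c["color"][100:340,240:520].repeat(2,0).repeat(2,1))
E
```

```text
time: 19.82
tcp_pos: [0.4818, -0.0375, 0.4595]
tcp_rot: [-1.216, -2.896, -0.006]
force: [-0.9, 1.4, -2.8]
gripper_width: 0.0216
 t 19.82 F [-0.9  1.4 -2.8] w 0.0216 turn [ 0.028 -0.021 -0.008] rows 1.0 shift [10.491 11.356 -0.019] rows 12.0
```

View pics/side6.png

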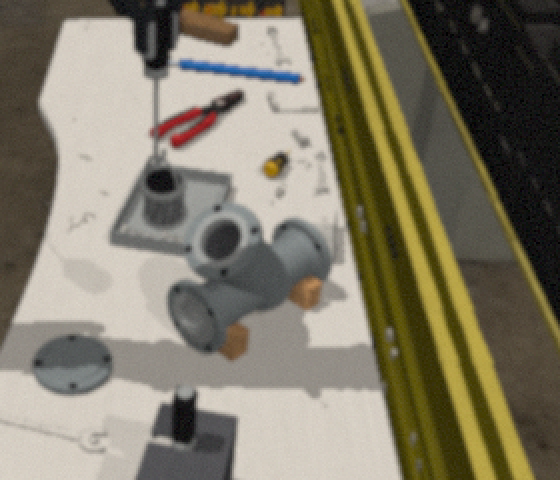

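```bash
python3 -m crank '[{"x":0.14,"y":0.15,"z":0,"wx":0,"wy":0,"wz":0,"jaw":0},{"x":0.28,"y":0.3,"z":0,"wx":0,"wy":0,"wz":0,"jaw":0},{"x":0.42,"y":0.45,"z":0,"wx":0,"wy":0,"wz":0,"jaw":0},{"x":0.55,"y":0.6,"z":0,"wx":0,"wy":0,"wz":0,"jaw":0},{"x":0.55,"y":0.6,"z":0,"wx":0,"wy":0,"wz":0,"jaw":0},{"x":0.55,"y":0.6,"z":0,"wx":0,"wy":0,"wz":0,"jaw":0},{"x":0.55,"y":0.6,"z":0,"wx":0,"wy":0,"wz":0,"jaw":0},{"x":0.55,"y":0.6,"z":0,"wx":0,"wy":0,"wz":0,"jaw":0}]' && python3 -m crank '[{"x":0.55,"y":0.6,"z":0,"wx":0,"wy":0,"wz":0,"jaw":0},{"x":0.55,"y":0.6,"z":0,"wx":0,"wy":0,"wz":0,"jaw":0},{"x":0.55,"y":0.6,"z":0,"wx":0,"wy":0,"wz":0,"jaw":0},{"x":0.55,"y":0.6,"z":0,"wx":0,"wy":0,"wz":0,"jaw":0},{"x":0.55,"y":0.6,"z":0,"wx":0,"wy":0,"wz":0,"jaw":0},{"x":0.55,"y":0.6,"z":0,"wx":0,"wy":0,"wz":0,"jaw":0},{"x":0.55,"y":0.6,"z":0,"wx":0,"wy":0,"wz":0,"jaw":0},{"x":0.55,"y":0.6,"z":0,"wx":0,"wy":0,"wz":0,"jaw":0}]'; python3 - <<'E'
from plan import *
RV=frame(yaw(SY+90),[0,0,-1])
plan(np.array([.504,.352,.46])-RV.apply(TB)*[1,1,0],RV)
E
```

```text
time: 20.88
tcp_pos: [0.4882, 0.0963, 0.4599]
tcp_rot: [1.216, 2.896, 0.004]
force: [-0.2, 0.2, -3.2]
gripper_width: 0.0214
time: 21.88
tcp_pos: [0.4968, 0.2585, 0.4603]
tcp_rot: [-1.217, -2.896, -0.004]
force: [-0.0, -0.6, -2.2]
gripper_width: 0.0215
 t 21.88 F [-0.  -0.6 -2.2] w 0.0215 turn [ 0.021 -0.01  -0.011] rows 1.0 shift [2.466 2.627 0.01 ] rows 3.0
```

```bash
python3 -m crank '[{"x":0.54,"y":0.57,"z":0,"wx":0,"wy":0,"wz":0,"jaw":0},{"x":0.54,"y":0.57,"z":0,"wx":0,"wy":0,"wz":0,"jaw":0},{"x":0.46,"y":0.5,"z":0.1,"wx":0,"wy":0,"wz":0,"jaw":0},{"x":0.37,"y":0.4,"z":0.2,"wx":0,"wy":0,"wz":0,"jaw":0},{"x":0.28,"y":0.3,"z":0.4,"wx":0,"wy":0,"wz":0,"jaw":0},{"x":0.18,"y":0.2,"z":0.5,"wx":0,"wy":0,"wz":0,"jaw":0},{"x":0.08,"y":0.09,"z":0.6,"wx":0,"wy":0,"wz":0,"jaw":0},{"x":0,"y":0,"z":0.6,"wx":0,"wy":0,"wz":0,"jaw":0}]' && python3 -m crank '[{"x":0,"y":0,"z":0.7,"wx":0,"wy":0,"wz":0,"jaw":0},{"x":0,"y":0,"z":0.7,"wx":0,"wy":0,"wz":0,"jaw":0},{"x":0,"y":0,"z":0.7,"wx":0,"wy":0,"wz":0,"jaw":0},{"x":0,"y":0,"z":0.7,"wx":0,"wy":0,"wz":0,"jaw":0},{"x":0,"y":0,"z":0.6,"wx":0,"wy":0,"wz":0,"jaw":0},{"x":0,"y":0,"z":0.4,"wx":0,"wy":0,"wz":0,"jaw":0},{"x":0,"y":0,"z":0.2,"wx":0,"wy":0,"wz":0,"jaw":0},{"x":0,"y":0,"z":0,"wx":0,"wy":0,"wz":0,"jaw":0}]'; python3 - <<'E'
from plan import *
from plant import camera
RV=frame(yaw(SY+90),[0,0,-1])
plan(np.array([.504,.352,.233])-RV.apply(TB)*[1,1,0],RV)
for n in ["side","top"]:
    c=camera(n);x,y=proj(c,[.5,.34,.08])[0].astype(int)
    cv2.imwrite(f"pics/{n}7.png",cv2.resize(c["color"][y-60:y+60,x-60:x+60],None,fx=5,fy=5,interpolation=cv2.INTER_CUBIC))
    W=cloud(c)
    m=(W[...,0]>.4)&(W[...,0]<.6)&(W[...,1]>.2)&(W[...,1]<.45)&(W[...,2]>.02)&(W[...,2]<.033)
    print(n,cv2.minAreaRect(W[m][:,:2].astype(np.float32)))
E
```

```text
time: 22.88
tcp_pos: [0.5018, 0.3463, 0.399]
tcp_rot: [1.219, 2.896, 0.003]
force: [-0.9, -0.5, -2.3]
gripper_width: 0.0209
time: 23.88
tcp_pos: [0.502, 0.347, 0.3004]
tcp_rot: [1.218, 2.896, 0.004]
force: [0.6, -0.0, -2.7]
gripper_width: 0.0214
 t 23.88 F [ 0.6 -0.  -2.7] w 0.0214 turn [ 0.021 -0.006 -0.019] rows 1.0 shift [ 8.600e-02 -1.000e-03  2.695e+00] rows 3.0
side ((0.49644386768341064, 0.32287245988845825), (0.21889756619930267, 0.15121105313301086), 76.59320068359375)
top ((0.5180497765541077, 0.3174034357070923), (0.21251071989536285, 0.10479974001646042), 76.25049591064453)
```

View pics/side7.png

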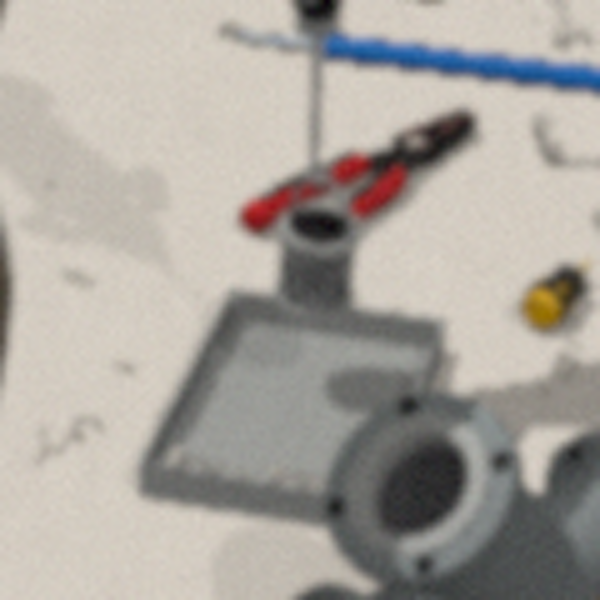

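View pics/top7.png

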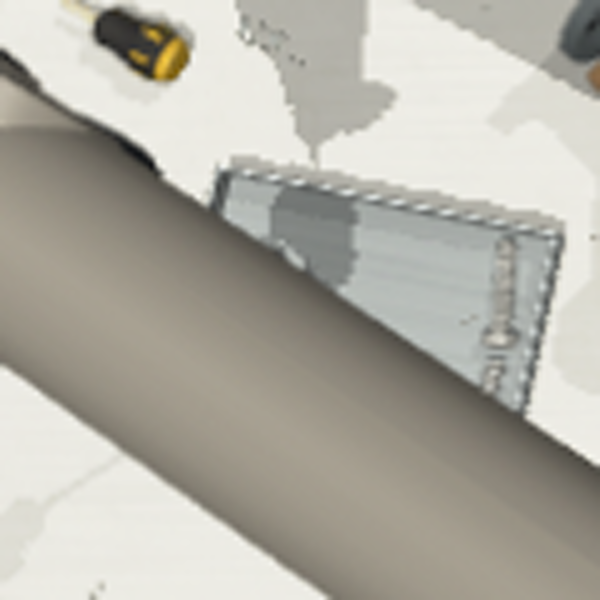

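```bash
python3 -m crank '[{"x":0,"y":0,"z":0.3,"wx":0,"wy":0,"wz":0,"jaw":0},{"x":0,"y":0,"z":0.5,"wx":0,"wy":0,"wz":0,"jaw":0},{"x":0,"y":0,"z":0.5,"wx":0,"wy":0,"wz":0,"jaw":0},{"x":0,"y":0,"z":0.5,"wx":0,"wy":0,"wz":0,"jaw":0},{"x":0,"y":0,"z":0.3,"wx":0,"wy":0,"wz":0,"jaw":0},{"x":0,"y":0,"z":0.2,"wx":0,"wy":0,"wz":0,"jaw":0},{"x":0,"y":0,"z":0.1,"wx":0,"wy":0,"wz":0,"jaw":0},{"x":0,"y":0,"z":0,"wx":0,"wy":0,"wz":0,"jaw":0}]'; cat > bk.py <<'E'
from plan import *
from plant import camera
c=camera("side");W=cloud(c);s=read_state()
m=(np.hypot(W[...,0]-.504,W[...,1]-.35)<.045)&(W[...,2]>.03)&(W[...,2]<.11)
P=W[m]
zt=P[:,2]; h=np.histogram(zt,bins=np.arange(.03,.112,.004));print(h[0])
# axis from column centroids: x mid per z bin
for a in np.arange(.034,.075,.008):
    k=abs(zt-a)<.004
    if k.sum()>5: print(round(a,3),P[k][:,0].min().round(4),P[k][:,0].max().round(4),P[k][:,1].min().round(4))
x,y=proj(c,[.504,.35,.05])[0].astype(int);import sys
cv2.imwrite(sys.argv[1],cv2.resize(c["color"][y-50:y+40,x-50:x+50],None,fx=6,fy=6,interpolation=cv2.INTER_CUBIC))
print(s["time"],s["tcp_pos"],s["force"])
E
python3 bk.py pics/b1.png; sleep 0; python3 bk.py pics/b2.png
```

```text
time: 24.98
tcp_pos: [0.5021, 0.3471, 0.2405]
tcp_rot: [1.218, 2.895, 0.004]
force: [0.9, -0.3, -2.3]
gripper_width: 0.0213
[14 11 19 13 11 20 13 12  9 81 30  4  2  1  4  2 10  4  4  2]
0.034 0.4844 0.5299 0.3297
0.042 0.4843 0.5297 0.3297
0.05 0.4877 0.5295 0.3284
0.058 0.4875 0.5291 0.3277
0.066 0.4842 0.532 0.3254
0.074 0.4839 0.5256 0.3311
25.025 [0.5021478  0.34713831 0.24068677] [-0.22455074  0.33378288 -2.61473876]
[16 17 15 12 16 13 18 10 11 69 39  6  1  2  2  5  2 11  4  2]
0.034 0.4843 0.5299 0.3247
0.042 0.4876 0.5297 0.3253
0.05 0.4877 0.5294 0.329
0.058 0.4876 0.5292 0.3299
0.066 0.4843 0.5321 0.3244
0.074 0.4839 0.5286 0.3267
25.075 [0.50219501 0.34713018 0.24079174] [ 0.54351745 -0.01419662 -1.94736016]
```

View pics/b1.png

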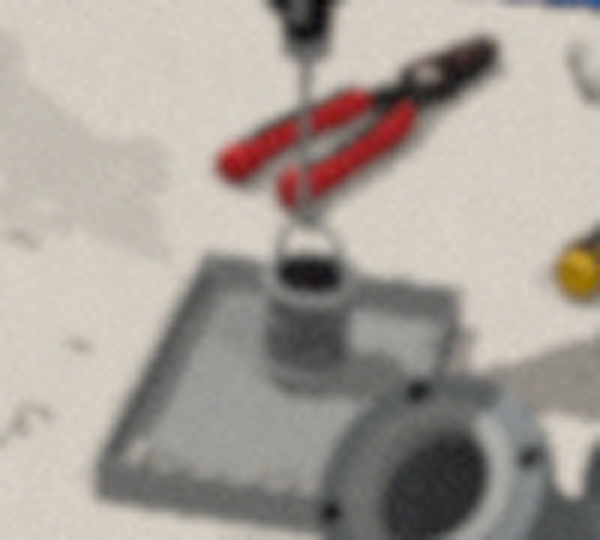

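```bash
python3 -m crank '[{"x":0,"y":0,"z":0.1,"wx":0,"wy":0,"wz":0,"jaw":0},{"x":0,"y":0,"z":0.1,"wx":0,"wy":0,"wz":0,"jaw":0},{"x":0,"y":0,"z":0.1,"wx":0,"wy":0,"wz":0,"jaw":0},{"x":0,"y":0,"z":0.06,"wx":0,"wy":0,"wz":0,"jaw":0},{"x":0,"y":0,"z":0.06,"wx":0,"wy":0,"wz":0,"jaw":0},{"x":0,"y":0,"z":0.06,"wx":0,"wy":0,"wz":0,"jaw":0},{"x":0,"y":0,"z":0.06,"wx":0,"wy":0,"wz":0,"jaw":0},{"x":0,"y":0,"z":0.06,"wx":0,"wy":0,"wz":0,"jaw":0}]';  python3 bk.py pics/b3.png;  python3 bk.py pics/b3.png|tail -1
```

```text
time: 26.08
tcp_pos: [0.5022, 0.3471, 0.2255]
tcp_rot: [1.218, 2.895, 0.004]
force: [-0.5, 0.5, -0.9]
gripper_width: 0.0219
[15 13 18 13 12 12 73 42  4  3  3  4  2  5  5  5  2  2  3  2]
0.034 0.4845 0.5298 0.3297
0.042 0.4842 0.5296 0.3299
0.05 0.481 0.5324 0.3288
0.058 0.481 0.5323 0.3236
0.066 0.4902 0.5257 0.3391
0.074 0.49 0.5256 0.3356
26.125 [0.5020639  0.34700179 0.22525674] [-0.62260814 -0.70104127 -1.69639274]
26.175 [0.50207155 0.34695529 0.2253098 ] [-0.22538373 -0.0803091  -0.94629994]
```

View pics/b3.png

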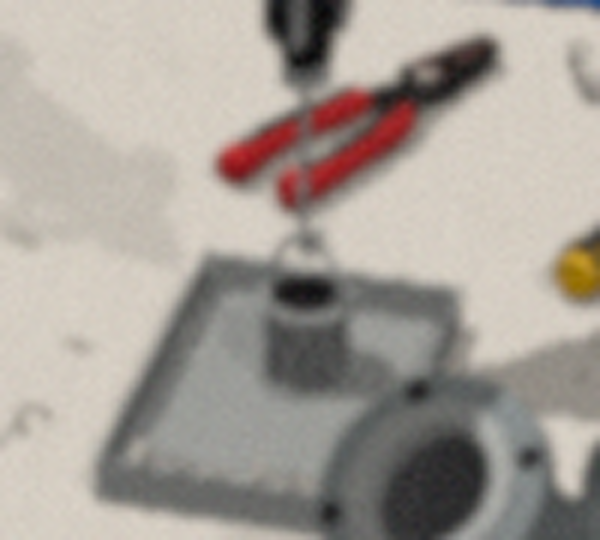

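```bash
python3 -m crank '[{"x":0,"y":0,"z":0.1,"wx":0,"wy":0,"wz":0,"jaw":0},{"x":0,"y":0,"z":0.1,"wx":0,"wy":0,"wz":0,"jaw":0},{"x":0,"y":0,"z":0.1,"wx":0,"wy":0,"wz":0,"jaw":0},{"x":0,"y":0,"z":0.1,"wx":0,"wy":0,"wz":0,"jaw":0},{"x":0,"y":0,"z":0.12,"wx":0,"wy":0,"wz":0,"jaw":0},{"x":0,"y":0,"z":0,"wx":0,"wy":0,"wz":0,"jaw":0}]';  python3 - <<'E'
from plan import *
c,W=wcloud();cv2.imwrite("pics/w10.png",cv2.resize(c["color"][150:290,250:390],None,fx=5,fy=4,interpolation=cv2.INTER_CUBIC))
s=read_state();Rc=R.from_rotvec(s["tcp_rot"]);
Q=Rc.inv().apply((W-s["tcp_pos"]).reshape(-1,3)).reshape(480,640,3)
m=(abs(W[...,2]-.089)<.004)&(abs(Q[...,0])<.03)&(abs(Q[...,1])<.03)
print(s["tcp_pos"],m.sum(),(np.percentile(Q[m],[10,50,90],axis=0)*1000).round(1))
E
```

```text
time: 26.92
tcp_pos: [0.5019, 0.3468, 0.2121]
tcp_rot: [1.218, 2.896, 0.003]
force: [-0.2, -1.0, -1.2]
gripper_width: 0.0214
[0.50200325 0.34699857 0.21226452] 212 [[ -5.8   1.3 122.5]
 [  3.5   4.7 124.2]
 [ 12.2   6.9 126.4]]
```

View pics/w10.png

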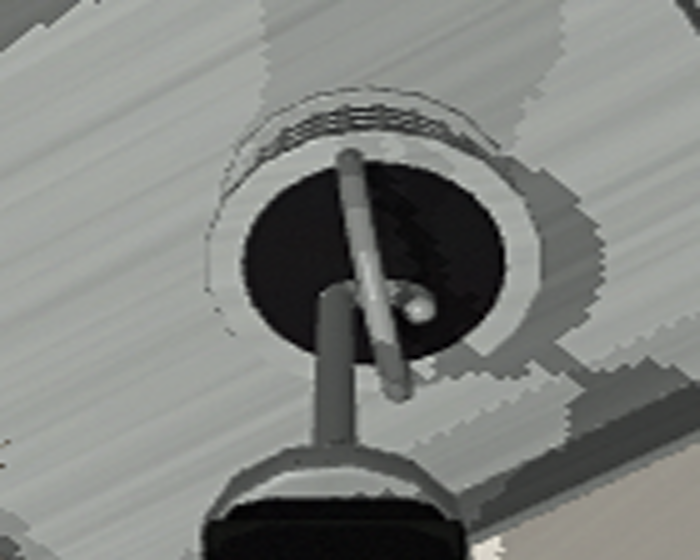

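```bash
python3 -m crank '[{"x":0,"y":0,"z":0.08,"wx":0,"wy":0,"wz":0,"jaw":0},{"x":0,"y":-0.2,"z":0,"wx":0,"wy":0,"wz":0,"jaw":0},{"x":0,"y":-0.25,"z":0,"wx":0,"wy":0,"wz":0,"jaw":0},{"x":0,"y":-0.25,"z":0,"wx":0,"wy":0,"wz":0,"jaw":0},{"x":0,"y":0,"z":0,"wx":0,"wy":0,"wz":0,"jaw":0}]';  python3 - <<'E'
from plan import *
c,W=wcloud();cv2.imwrite("pics/w11.png",cv2.resize(c["color"][150:290,250:390],None,fx=5,fy=4,interpolation=cv2.INTER_CUBIC))
E
```

```text
time: 27.6
tcp_pos: [0.4893, 0.3342, 0.2104]
tcp_rot: [1.218, 2.895, 0.003]
force: [0.1, 0.1, -0.4]
gripper_width: 0.0215
```

View pics/w11.png

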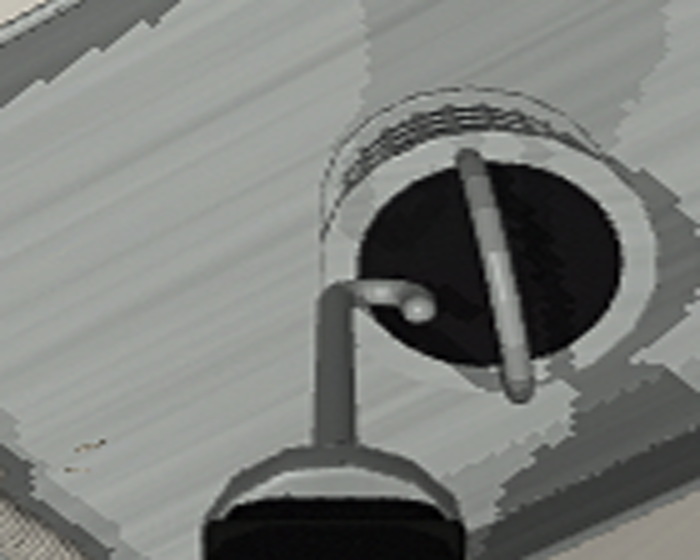

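```bash
python3 -m crank '[{"x":0,"y":0,"z":-0.3,"wx":0,"wy":0,"wz":0,"jaw":0},{"x":0,"y":0,"z":-0.6,"wx":0,"wy":0,"wz":0,"jaw":0},{"x":0,"y":0,"z":-1,"wx":0,"wy":0,"wz":0,"jaw":0},{"x":0,"y":0,"z":-1,"wx":0,"wy":0,"wz":0,"jaw":0},{"x":0,"y":0,"z":-1,"wx":0,"wy":0,"wz":0,"jaw":0},{"x":0,"y":0,"z":-1,"wx":0,"wy":0,"wz":0,"jaw":0},{"x":0,"y":0,"z":-1,"wx":0,"wy":0,"wz":0,"jaw":0},{"x":0,"y":0,"z":-0.2,"wx":0,"wy":0,"wz":0,"jaw":0}]';  python3 bk.py pics/b4.png; python3 - <<'E'
from plan import *
plan([.42,-.341,.36],None)
plan([.42,-.341,.36],frame(yaw(78.3),[0,0,-1]))
E
```

```text
time: 28.65
tcp_pos: [0.4897, 0.3357, 0.3656]
tcp_rot: [1.217, 2.894, 0.01]
force: [-0.3, 0.2, -0.5]
gripper_width: 0.0215
[13 17 14 16 10 16 74 38  3  3  3  1  4  5  3  2  0  0  0  0]
0.034 0.4844 0.5297 0.3307
0.042 0.4843 0.5296 0.3295
0.05 0.4809 0.5325 0.3293
0.058 0.4809 0.5323 0.3262
0.066 0.4901 0.5258 0.3385
28.7 [0.48958568 0.33531803 0.36486337] [ 0.91630506 -0.03565486 -0.36201352]
 t 28.70 F [ 0.9 -0.  -0.4] w 0.0213 turn [0. 0. 0.] rows 0.0 shift [-17.388 -20.911   0.077] rows 21.0
 t 28.70 F [ 0.9 -0.  -0.4] w 0.0213 turn [ 0.042 -0.023  8.156] rows 9.0 shift [-27.055   2.76    0.195] rows 28.0
```

View pics/b4.png

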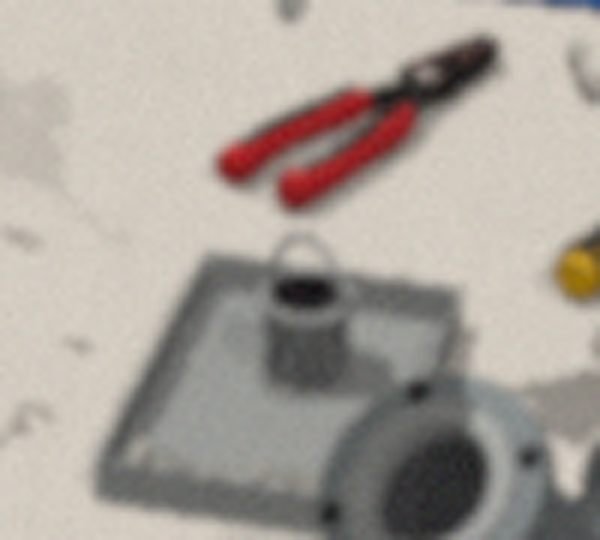

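```bash
python3 -m crank '[{"x":-0.42,"y":-0.5,"z":0,"wx":0,"wy":0,"wz":0,"jaw":0},{"x":-0.83,"y":-1,"z":0,"wx":0,"wy":0,"wz":0,"jaw":0},{"x":-0.83,"y":-1,"z":0,"wx":0,"wy":0,"wz":0,"jaw":0},{"x":-0.83,"y":-1,"z":0,"wx":0,"wy":0,"wz":0,"jaw":0},{"x":-0.83,"y":-1,"z":0,"wx":0,"wy":0,"wz":0,"jaw":0},{"x":-0.83,"y":-1,"z":0,"wx":0,"wy":0,"wz":0,"jaw":0},{"x":-0.83,"y":-1,"z":0,"wx":0,"wy":0,"wz":0,"jaw":0},{"x":-0.83,"y":-1,"z":0,"wx":0,"wy":0,"wz":0,"jaw":0}]' && python3 -m crank '[{"x":-0.83,"y":-1,"z":0,"wx":0,"wy":0,"wz":0,"jaw":0},{"x":-0.83,"y":-1,"z":0,"wx":0,"wy":0,"wz":0,"jaw":0},{"x":-0.83,"y":-1,"z":0,"wx":0,"wy":0,"wz":0,"jaw":0},{"x":-0.83,"y":-1,"z":0,"wx":0,"wy":0,"wz":0,"jaw":0},{"x":-0.83,"y":-1,"z":0,"wx":0,"wy":0,"wz":0,"jaw":0},{"x":-0.83,"y":-1,"z":0,"wx":0,"wy":0,"wz":0,"jaw":0},{"x":-0.83,"y":-1,"z":0,"wx":0,"wy":0,"wz":0,"jaw":0},{"x":-0.83,"y":-1,"z":0,"wx":0,"wy":0,"wz":0,"jaw":0}]'; python3 - <<'E'
from plan import *
plan([.42,-.341,.36],None)
E
```

```text
time: 29.7
tcp_pos: [0.4634, 0.0908, 0.3614]
tcp_rot: [-1.218, -2.895, -0.002]
force: [-0.2, -0.3, -1.1]
gripper_width: 0.0212
time: 30.7
tcp_pos: [0.4366, -0.1673, 0.3609]
tcp_rot: [-1.217, -2.895, -0.004]
force: [1.1, -0.3, -1.0]
gripper_width: 0.0214
 t 30.70 F [ 1.1 -0.3 -1. ] w 0.0214 turn [0. 0. 0.] rows 0.0 shift [-4.502 -5.336  0.018] rows 6.0
```

```bash
python3 -m crank '[{"x":-0.75,"y":-0.89,"z":0,"wx":0,"wy":0,"wz":0,"jaw":0},{"x":-0.75,"y":-0.89,"z":0,"wx":0,"wy":0,"wz":0,"jaw":0},{"x":-0.75,"y":-0.89,"z":0,"wx":0,"wy":0,"wz":0,"jaw":0},{"x":-0.75,"y":-0.89,"z":0,"wx":0,"wy":0,"wz":0,"jaw":0},{"x":-0.75,"y":-0.89,"z":0,"wx":0,"wy":0,"wz":0,"jaw":0},{"x":-0.75,"y":-0.89,"z":0,"wx":0,"wy":0,"wz":0,"jaw":0}]' && python3 -m crank '[{"x":0,"y":0,"z":0,"wx":0,"wy":0,"wz":1,"jaw":0},{"x":0,"y":0,"z":0,"wx":0,"wy":0,"wz":1,"jaw":0},{"x":0,"y":0,"z":0,"wx":0,"wy":0,"wz":1,"jaw":0},{"x":0,"y":0,"z":0,"wx":0,"wy":0,"wz":1,"jaw":0},{"x":0,"y":0,"z":0,"wx":0,"wy":0,"wz":1,"jaw":0},{"x":0,"y":0,"z":0,"wx":0,"wy":0,"wz":1,"jaw":0},{"x":0,"y":0,"z":0,"wx":0,"wy":0,"wz":1,"jaw":0},{"x":0,"y":0,"z":0,"wx":0,"wy":0,"wz":1,"jaw":0}]'; python3 - <<'E'
from plan import *
c,W=wcloud();cv2.imwrite("pics/w12.png",c["color"])
g=np.array([.4987,-.3573]); p=g-.078*yaw(-11.7)[:2]
print(p);plan([p[0],p[1],.176],frame(yaw(78.3),[0,0,-1]))
m=(abs(W[...,2]-.1215)<.004)&(W[...,1]<-.2)
print(cv2.minAreaRect(W[m][:,:2].astype(np.float32)),np.median(W[m][:,2]))
E
```

```text
time: 31.45
tcp_pos: [0.4201, -0.341, 0.3605]
tcp_rot: [-1.217, -2.895, -0.004]
force: [0.3, 0.2, -2.0]
gripper_width: 0.0213
time: 32.45
tcp_pos: [0.4203, -0.3405, 0.3608]
tcp_rot: [-2.42, -2.0, -0.003]
force: [-0.5, -0.1, -0.7]
gripper_width: 0.0211
[ 0.42232062 -0.34148259]
 t 32.50 F [-0.1  0.4 -1.2] w 0.021 turn [-0.001 -0.023  0.102] rows 1.0 shift [-0.021  0.086  7.391] rows 8.0
((0.5142972469329834, -0.3090786337852478), (0.20044884085655212, 0.08469440042972565), 78.22672271728516) 0.12071962177301543
```

View pics/w12.png

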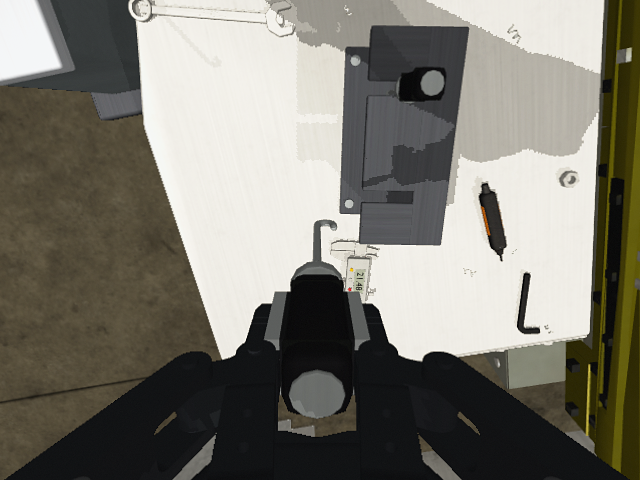

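```bash
python3 -m crank '[{"x":0,"y":0.09,"z":0.5,"wx":0,"wy":0,"wz":0.1,"jaw":0},{"x":0,"y":0,"z":1,"wx":0,"wy":0,"wz":0,"jaw":0},{"x":0,"y":0,"z":1,"wx":0,"wy":0,"wz":0,"jaw":0},{"x":0,"y":0,"z":1,"wx":0,"wy":0,"wz":0,"jaw":0},{"x":0,"y":0,"z":1,"wx":0,"wy":0,"wz":0,"jaw":0},{"x":0,"y":0,"z":1,"wx":0,"wy":0,"wz":0,"jaw":0},{"x":0,"y":0,"z":1,"wx":0,"wy":0,"wz":0,"jaw":0},{"x":0,"y":0,"z":0.8,"wx":0,"wy":0,"wz":0,"jaw":0}]' && python3 -m crank '[{"x":0,"y":0,"z":0,"wx":0,"wy":0,"wz":0,"jaw":0},{"x":0,"y":0,"z":0,"wx":0,"wy":0,"wz":0,"jaw":0}]'; python3 - <<'E'
from plan import *
plan([.4987,-.3573,.174],frame(yaw(78.3),[0,0,-1]))
c,W=wcloud();cv2.imwrite("pics/w13.png",c["color"])
E
```

```text
time: 33.5
tcp_pos: [0.4223, -0.3398, 0.1767]
tcp_rot: [-2.426, -1.992, -0.003]
force: [0.7, -0.2, -1.3]
gripper_width: 0.0213
time: 33.75
tcp_pos: [0.4234, -0.3405, 0.1792]
tcp_rot: [-2.429, -1.992, -0.004]
force: [-0.5, -0.8, -1.8]
gripper_width: 0.0215
 t 33.75 F [-0.5 -0.8 -1.8] w 0.0215 turn [ 0.013 -0.018  0.06 ] rows 1.0 shift [-0.047  3.088  0.209] rows 4.0
```

View pics/w13.png

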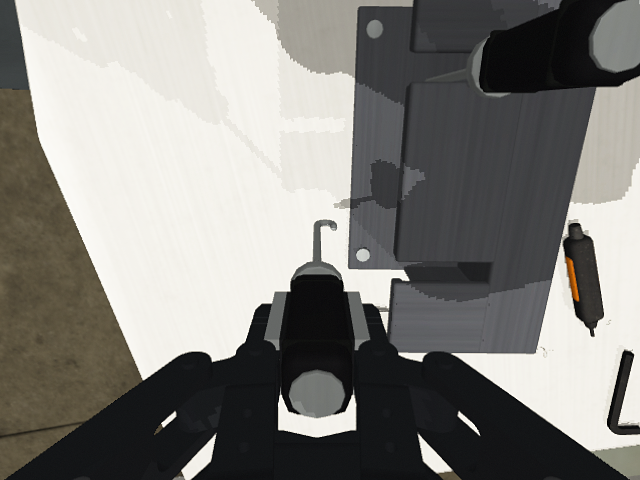

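```bash
python3 - <<'E'
from plan import *
c,W=wcloud();print(tproj(c,[[0,.045,.058],[0,.065,.058],[.006,.065,.058],[-.006,.065,.058]]).round(0))
E
```

```text
[[404. 271.]
 [442. 271.]
 [443. 260.]
 [441. 281.]]
```

```bash
python3 -m crank '[{"x":-0.02,"y":0.3,"z":0.1,"wx":0,"wy":0,"wz":0.05,"jaw":0},{"x":0,"y":0.5,"z":0.05,"wx":0,"wy":0,"wz":0,"jaw":0},{"x":0,"y":0.5,"z":0,"wx":0,"wy":0,"wz":0,"jaw":0},{"x":0,"y":0.5,"z":0,"wx":0,"wy":0,"wz":0,"jaw":0},{"x":0,"y":0.5,"z":0,"wx":0,"wy":0,"wz":0,"jaw":0},{"x":0,"y":0.5,"z":0,"wx":0,"wy":0,"wz":0,"jaw":0},{"x":0,"y":0.29,"z":0,"wx":0,"wy":0,"wz":0,"jaw":0},{"x":0,"y":0,"z":0,"wx":0,"wy":0,"wz":0,"jaw":0}]'; python3 - <<'E'
from plan import *
plan([.4987,-.3573,.163],frame(yaw(78.3),[0,0,-1]))
c,W=wcloud();cv2.imwrite("pics/w14.png",c["color"])
E
```

```text
time: 34.85
tcp_pos: [0.4991, -0.3562, 0.1751]
tcp_rot: [-2.435, -1.984, -0.004]
force: [0.2, 0.7, -1.4]
gripper_width: 0.0215
 t 34.85 F [ 0.2  0.7 -1.4] w 0.0215 turn [ 0.007 -0.022  0.008] rows 1.0 shift [-0.045 -0.005  0.484] rows 1.0
```

View pics/w14.png

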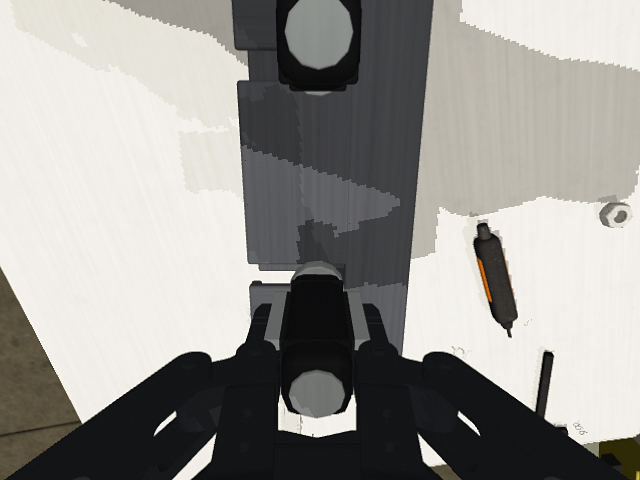

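Shaft is in the slot, no contact. Lower gently onto the shelf.

```bash
python3 -m crank '[{"x":-0.02,"y":0,"z":0.1,"wx":0,"wy":0,"wz":0,"jaw":0},{"x":0,"y":0,"z":0.1,"wx":0,"wy":0,"wz":0,"jaw":0},{"x":0,"y":0,"z":0.1,"wx":0,"wy":0,"wz":0,"jaw":0},{"x":0,"y":0,"z":0.08,"wx":0,"wy":0,"wz":0,"jaw":0},{"x":0,"y":0,"z":0.05,"wx":0,"wy":0,"wz":0,"jaw":0},{"x":0,"y":0,"z":0,"wx":0,"wy":0,"wz":0,"jaw":0}]'
```

```text
time: 35.65
tcp_pos: [0.4984, -0.3568, 0.1643]
tcp_rot: [-2.435, -1.983, -0.003]
force: [-0.1, -0.4, -1.9]
gripper_width: 0.0216
```

```bash
python3 -m crank '[{"x":0,"y":0,"z":0.04,"wx":0,"wy":0,"wz":0,"jaw":0},{"x":0,"y":0,"z":0.04,"wx":0,"wy":0,"wz":0,"jaw":0},{"x":0,"y":0,"z":0,"wx":0,"wy":0,"wz":0,"jaw":0}]'
```

```text
time: 36.02
tcp_pos: [0.4986, -0.3569, 0.1631]
tcp_rot: [-2.435, -1.984, -0.004]
force: [-0.5, 0.8, 2.7]
gripper_width: 0.0218
```

```bash
python3 -m crank '[{"x":0,"y":0,"z":0,"wx":0,"wy":0,"wz":0,"jaw":0.3},{"x":0,"y":0,"z":0,"wx":0,"wy":0,"wz":0,"jaw":0.4},{"x":0,"y":0,"z":0,"wx":0,"wy":0,"wz":0,"jaw":0.6},{"x":0,"y":0,"z":0,"wx":0,"wy":0,"wz":0,"jaw":0.7},{"x":0,"y":0,"z":0,"wx":0,"wy":0,"wz":0,"jaw":0.7}]' && python3 -m crank '[{"x":0,"y":0,"z":-0.3,"wx":0,"wy":0,"wz":0,"jaw":0.7},{"x":0,"y":0,"z":-0.6,"wx":0,"wy":0,"wz":0,"jaw":0.7},{"x":0,"y":0,"z":-0.8,"wx":0,"wy":0,"wz":0,"jaw":0.7},{"x":0,"y":0,"z":-0.8,"wx":0,"wy":0,"wz":0,"jaw":0.7},{"x":0,"y":0,"z":-0.8,"wx":0,"wy":0,"wz":0,"jaw":0.7},{"x":0,"y":0,"z":-0.8,"wx":0,"wy":0,"wz":0,"jaw":0.7},{"x":0,"y":0,"z":0,"wx":0,"wy":0,"wz":0,"jaw":0.7}]'; python3 - <<'E'
from plan import *
from plant import camera
c=camera("side");cv2.imwrite("pics/s20.png",cv2.resize(c["color"][150:430,240:420],None,fx=3,fy=2,interpolation=cv2.INTER_CUBIC))
W=cloud(c);z=W[...,2]
for y in (-.357,-.259):
    m=(W[...,0]>.47)&(W[...,0]<.55)&(abs(W[...,1]-y)<.03)&(z>.185)&(z<.215)
    print(y,cv2.minAreaRect(W[m][:,:2].astype(np.float32)),np.median(z[m]),m.sum())
    for a in (.145,.165,.185):
        k=(W[...,0]>.47)&(W[...,0]<.55)&(abs(W[...,1]-y)<.03)&(abs(z-a)<.006); print(W[k][:,0].min().round(4),W[k][:,0].max().round(4),W[k][:,1].min().round(4))
print(read_state()["tcp_pos"])
E
```

```text
time: 36.65
tcp_pos: [0.4985, -0.3568, 0.1624]
tcp_rot: [-2.435, -1.984, -0.004]
force: [0.1, 0.1, -0.2]
gripper_width: 0.0597
time: 37.52
tcp_pos: [0.4996, -0.3576, 0.2678]
tcp_rot: [2.433, 1.981, 0.006]
force: [-0.3, -0.5, -0.7]
gripper_width: 0.0603
-0.357 ((0.500133216381073, -0.3558419346809387), (0.02262437529861927, 0.021717052906751633), 79.10414123535156) 0.19548291321232653 160
0.4885 0.512 -0.3681
0.4886 0.5117 -0.3671
0.4886 0.5129 -0.3694
-0.259 ((0.5164419412612915, -0.261794775724411), (0.01604393497109413, 0.027177350595593452), 39.110740661621094) 0.19427804752214467 88
0.5094 0.5295 -0.271
0.5091 0.5306 -0.2704
0.5087 0.5302 -0.2704
[ 0.49883282 -0.35719852  0.26625474]
```

View pics/s20.png

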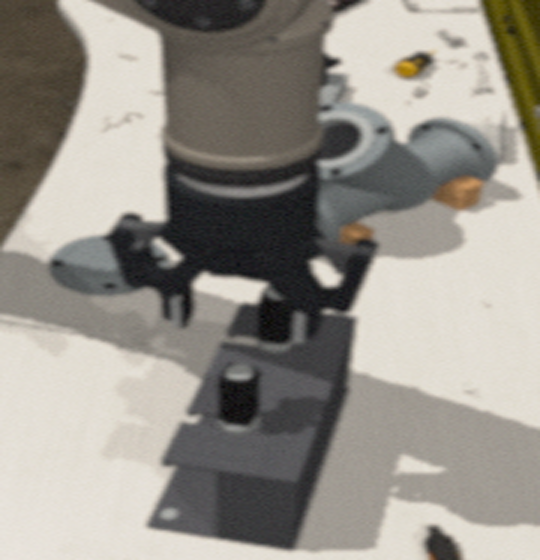

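```bash
python3 -m crank '[{"x":0,"y":0,"z":-0.8,"wx":0,"wy":0,"wz":0,"jaw":0.7},{"x":0,"y":0,"z":-0.8,"wx":0,"wy":0,"wz":0,"jaw":0.7},{"x":0,"y":0,"z":-0.5,"wx":0,"wy":0,"wz":0,"jaw":0.7},{"x":0,"y":0,"z":0,"wx":0,"wy":0,"wz":0,"jaw":0.7},{"x":0,"y":0,"z":0,"wx":0,"wy":0,"wz":0,"jaw":0.7},{"x":0,"y":0,"z":0,"wx":0,"wy":0,"wz":0,"jaw":0.7}]'; python3 - <<'E'
from plan import *
from plant import camera
c=camera("top");cv2.imwrite("pics/t20.png",c["color"])
E
python3 bk.py pics/b5.png
```

```text
time: 38.33
tcp_pos: [0.4978, -0.357, 0.3164]
tcp_rot: [-2.434, -1.983, -0.003]
force: [-1.4, 0.1, 0.3]
gripper_width: 0.0598
[0 0 0 0 0 0 0 0 0 0 0 0 0 0 0 0 0 0 0 0]
38.425 [ 0.4980157  -0.3570161   0.31677984] [-0.31062909  0.51095413  0.02412472]
```

View pics/t20.png

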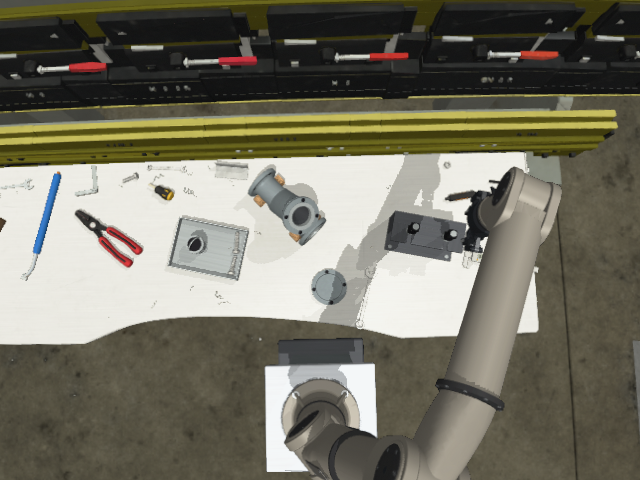

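```bash
python3 -c "
from plant import hand_in
print(hand_in())"
```

```text
the job is handed in; nothing more can be done
None
```

The job is done and handed in at about 38 s of the 69 s allowed. I took the hook puller from the rack, caught the bail down in the bore and drew the basket out. I carried it hanging to the pan, set it down gently, unhooked it and hung the hook puller back in its slot.

**Basket:** after unhooking, the side camera showed it standing upright on the clear part of the pan floor, with its rim at 55 mm. The last side-camera check of it found nothing because the arm blocked the view. The top picture taken at the same time still shows it upright there.

**Hook puller:** its handle is upright at (0.500, -0.356) m, within about 1 mm of where it hung at the start.

**Left alone:** in the last top picture the straight pick and the cover stand where they were. The final depth fit of the pick was poor because the gripper partly hid it.

**Forces and disagreement:** the forces I read between moves stayed within a few newtons. The cameras disagreed by about 3 mm on where the branch mouth is, so I used the wrist camera's reading for the insertion.

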